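Prop open the gauge chest and put the set-up blocks away in rows

TASK

Open the gauge chest and prop its lid: swing the prop rod up out of its clip as far as it goes and seat its tip in the slot on the lid, so that the rod holds the lid open (thrown right back, the lid leans by itself meanwhile; it is then brought forward onto the rod). Then put away all the set-up blocks and V-blocks that lie on the table: the tall set-up blocks in a row on the strip nearest the hinge, the V-blocks in a row on the other strip, each standing upright (V-grooves up), square to the chest, centred on the strip and side by side with no more than 30 mm between neighbours. Leave the lid propped open and do not disturb the other things on the table.

Things in the scene. Friction and masses are not known exactly. Their poses are not given: they have to be found in the camera images.
- chest: blue sheet-steel gauge chest, fixed to the table, 245 (its x) x 215 (its y) x 85 mm high, walls 6 mm; origin at the centre of its underside, z up; floor inside 20 mm above the table. The lid is hinged along the top of its +y wall. Two dark flat strips 50 mm wide run along its x on the floor (each for one row): the hinge-side strip's centre line is at y = +17.5 mm, the opening-side strip's at y = -50.5 mm in this frame. The prop rod is outside its -x wall
- lid (a joint): angle of the lid, rad: 0 shut, grows as it opens, stop at 1.80. Flat, 6 mm thick, about 0.45 kg, free-swinging: let go below about 1.53 it falls shut; past about 1.6 it leans back on its stop and stays. Seated on the prop it reads about 1.49
- lid_hinge (a point): middle of the lid's hinge axis, 107.5 mm to +y of the chest's centre line and 85 mm above the table; the axis runs along the chest's x
- lid_handle (a point): middle of the round handle bar, 12 mm thick, 120 mm long along the chest's x, 255 mm from the hinge axis in the plane of the lid (3 mm above the lid's underside) and (bar's centre) 40 mm beyond its free edge
- lid_slot (a point): seat of the prop's tip in the lid's slot: on the inner face of a steel lug that sticks out beyond the lid's -x edge, between two 11 mm deep teeth 22 mm apart; 120 mm from the hinge axis along the lid, 7 mm inside its inner face
- prop (a joint): angle of the prop rod, rad: 0 lying level in its open fork clip (no snap), grows as the tip swings up, stop at about 0.81 which is the propping angle. The pivot is stiff (about 0.1 N m): the rod stays where it is left
- prop_grip (a point): on the axis of the prop rod, a round steel rod 10 mm thick, 208 mm long; this point is 115 mm from its pivot. The pivot is 164.5 mm to -x of the chest's centre, 52.5 mm to -y, 55 mm above the table; the rod swings in an upright plane parallel to the chest's y-z plane (lying, its tip points to the chest's +y), 37 mm clear of the wall
- prop_tip (a point): centre of the 14 mm ball at the free end of the prop rod
- tall1: ground steel set-up block with a dark bore in each side and a dark line across its top (both look only: treat it as a plain solid block), 48 (its x) x 44 (its y) x 60 mm high, about 0.4 kg, flat sides, standing upright; origin at the centre of its underside, z up. One of three alike; may be absent
- tall2: ground steel set-up block with a dark bore in each side and a dark line across its top (both look only: treat it as a plain solid block), 48 (its x) x 44 (its y) x 60 mm high, about 0.4 kg, flat sides, standing upright; origin at the centre of its underside, z up. One of three alike; may be absent
- tall3: ground steel set-up block with a dark bore in each side and a dark line across its top (both look only: treat it as a plain solid block), 48 (its x) x 44 (its y) x 60 mm high, about 0.4 kg, flat sides, standing upright; origin at the centre of its underside, z up. One of three alike; may be absent
- vee1: steel V-block, 45 (its x) x 42 (its y) x 40 mm high, about 0.33 kg; a V-groove 16 mm deep (33 mm wide at the top; to the touch it is a square channel 33 mm wide between two 6 mm cheeks) runs along its y across the top, so the two end faces that look along its y are notched at the top and solid up to 24 mm; standing groove up; origin at the centre of its underside, z up. One of three alike; may be absent
- vee2: steel V-block, 45 (its x) x 42 (its y) x 40 mm high, about 0.33 kg; a V-groove 16 mm deep (33 mm wide at the top; to the touch it is a square channel 33 mm wide between two 6 mm cheeks) runs along its y across the top, so the two end faces that look along its y are notched at the top and solid up to 24 mm; standing groove up; origin at the centre of its underside, z up. One of three alike; may be absent
- vee3: steel V-block, 45 (its x) x 42 (its y) x 40 mm high, about 0.33 kg; a V-groove 16 mm deep (33 mm wide at the top; to the touch it is a square channel 33 mm wide between two 6 mm cheeks) runs along its y across the top, so the two end faces that look along its y are notched at the top and solid up to 24 mm; standing groove up; origin at the centre of its underside, z up. One of three alike; may be absent
- case: bystander: closed blue steel box 100 x 160 x 45 mm, origin under its centre
- tape: bystander: black tape measure 65 x 30 x 50 mm, origin under its centre
- bits: bystander: black bit holder 45 x 110 mm, 47 mm high, origin under its centre
- driver: bystander: screwdriver 190 mm long lying on the table
- spray: bystander: white bottle 72 mm thick, 190 mm high, origin under its centre
Things that resemble listed ones, but are neither listed nor needed, are in the scene too. What is shaped like the vee1 but purple is not meant.

How it is judged:
By the outcome, as a careful person would: the job done as asked, in the order asked, and still so for the second after the job is handed in, with the robot touching nothing.
Of tall1, tall2, tall3, vee1, vee2, vee3 only 4 to 6 are there at a start; the rules pass over those that are not, and their reading is None.
At some moment in a run one of vee1, vee2, vee3 may be knocked a few centimetres aside while the robot is not near it.
It also fails if it takes over 210 s, if anything falls off the work surface, if the arm or the gripper's body presses on something with over 40 N, if the wrist force passes 120 N, or if a joint passes its speed limit or range.

ROBOT

A 6-joint arm with a two-finger parallel gripper is mounted at the origin on the work surface. World frame = base frame: x ahead of the robot, y to its left, z up, the work surface at z = 0. Lengths are in mm, angles in rad, forces in N, time in s.
With the tool pointing down it reaches from about 300 to 850 mm from the base axis. Payload 5.4 kg.
Tool frame: the origin (TCP) lies at the very end of the fingers, on their centre line; the grasp point (between the pads) lies ctrl.tcp_to_grasp behind it (ctrl.tcp_to_grasp is the distance from the TCP to the grasp point, in mm); z points along the fingers, y is the direction in which the jaws open and shut (so a half turn about z gives the same grasp; the last joint's range is limited). The gripper opens to 85 mm and grips with 20 to 120 N. Pads are 22 mm wide; open, the fingers measure 114 mm over their backs; the gripper's body (76 mm by 85 mm) begins 54 mm behind the grasp point. The pads swing forward as they close: fully open they stand 13 mm farther back than shut.
Start: joints at [-1.491, 0.158, 1.597, -0, 1.386, -0.21], TCP at [164.289, -551.013, 231.299] pointing down, gripper open.
Joint ranges: [-2.91, 2.91], [-0.94, 2.29], [0.18, 2.7], [-1.29, 4.43], [0.17, 2.64], [-3, 3]. Speed limits (rad/s): [2.57, 2.57, 3.14, 3.14, 3.14, 3.14].

INTERFACE

Orientations are given as [roll, pitch, yaw] about the fixed x, y, z axes, in that order (R = Rz(yaw) Ry(pitch) Rx(roll)).
In Python, from bench import ctrl gives the robot as it stands.
- The arm moves only by the tool apply_moves, never from a script. Its argument "moves" is a list of rows, each an object of numbers: "claw": the closure in counts, from 0 (fully open) to 255 (shut); "tx", "ty", "tz": the shift along the world's x, y, z in m; "yaw": the turn about the world's z in rad. In form: [{"claw": .., "tx": .., "ty": .., "tz": .., "yaw": ..}, ...]. A call has exactly 10 rows; each row is the pose to reach, as a shift and turn from the pose commanded when the call began; what a row does not reach only later rows make up. A row lasts 1/10 s, in which the tool goes at most 50 mm and 8.59 degrees, less where a joint would pass 70% of its speed; a pose out of reach is approached as far as the arm can. A call with a gripper value outside its range is refused whole. The fingers move at their own pace and stop on an object; "newtons" is the grip in N (left out, the last holds). Time passes only in rows, so rows that repeat a pose let the fingers close, or fill a call up. It gives the time, the measured TCP pose, the force and the opening at its end, in the units of the state.
- ctrl.observe(): the state, without advancing time (a new reading comes with each control period).
- ctrl.grab_frame(name): name is "side" or "top" or "wrist"; returns a dict with "color" (400x640x3 uint8, blue, green, red), "mtx" (3x3 intrinsics, pixels), "view" (4x4, takes a point from world to camera coordinates). Camera axes: x right, y down, z forward; pixel columns grow to the right and rows downward; lengths in mm; the calibration is good to about 2 mm. The wrist camera is an equidistant fisheye: a pixel r from the principal point sees the ray r / f radians off the axis. A picture is of the moment at which its call begins. There is no depth.
- ctrl.close_job(): hands the job in, once; it reports no verdict.
The state is a dict: "time": time; "joints": joint angles; "qd": joint speeds; "tau": joint torques, N m; "position": TCP position; "tool_rot": TCP orientation; "contact_force": force on the tool from outside, world axes, zero at the start; "torque": the same for the moment, N m; "opening": finger opening in mm.
Only numpy, scipy, OpenCV 4.12 (cv2) and the standard library are available. Lean on these libraries where they do the work, as an engineer would, in place of code of your own. Each camera call takes 0.05 s, during which the arm holds its last target. There are 200 camera calls.

## Working session

There is one attempt and no reset: what is moved stays moved. The work goes in short steps, Python scripts to look and compute and a tool call to move; the robot and the scene stay as the last step left them, time stands still between calls to the robot, and variables do not carry over. Pictures are saved under pics/ and viewed, about 12 in all and at most 16, crops included, and the job is handed in when it is done.

Besides the shell and the picture viewer there is one more tool, called after "Call:" by a JSON object that holds its "api" and its "payload". apply_moves: Moves the arm, as the interface text tells. Its arguments: {"type":"object","properties":{"moves":{"type":"array","items":{"type":"object","properties":{"claw":{"type":"number"},"tx":{"type":"number"},"ty":{"type":"number"},"tz":{"type":"number"},"yaw":{"type":"number"}}}},"newtons":{"type":"number"}},"required":["moves"]}

```bash
mkdir -p pics; ls
python3 - <<'E'
from bench import ctrl
import cv2,numpy as np
print(ctrl.observe(), ctrl.tcp_to_grasp)
for n in ("side","top","wrist"):
    f=ctrl.grab_frame(n); cv2.imwrite(f"pics/a_{n}.png",f["color"]); print(n,f["mtx"].tolist(),np.round(f["view"],4).tolist())
E
```

```text
pics
{'time': 0.0, 'joints': array([-1.49106198e+00,  1.59071624e-01,  1.59825180e+00, -1.08387687e-05,
        1.38620525e+00, -2.10081329e-01]), 'qd': array([-0.00036025, -0.00062415,  0.00102893, -0.00017753,  0.00102158,
        0.00151231]), 'tau': array([ 1.75522346e-04, -3.96000409e+01, -3.31429589e+01,  2.27165572e-05,
        8.58904794e-03, -8.74348359e-06]), 'position': array([ 164.25800553, -550.40120248,  230.29442507]), 'tool_rot': array([-3.13969697e+00, -3.93320382e-04,  2.89817305e-01]), 'contact_force': array([-0.08639871,  0.1636108 ,  0.0752174 ]), 'torque': array([ 0.04970211,  0.06594031, -0.00734426]), 'opening': 85.40347157778191} 18.700000000000003
side [[490.788265329084, 0.0, 319.5135860737816], [0.0, 490.788265329084, 200.8496738413109], [0.0, 0.0, 1.0]] [[-0.9696, -0.2446, -0.002, 581.6718], [-0.1781, 0.7115, -0.6797, 87.7751], [0.1677, -0.6587, -0.7335, 1577.2499], [0.0, 0.0, 0.0, 1.0]]
top [[398.30502371197315, 0.0, 324.36238931937226], [0.0, 398.30502371197315, 203.98884312574427], [0.0, 0.0, 1.0]] [[-0.0077, -0.9997, 0.023, 102.3316], [-0.9832, 0.0034, -0.1823, 582.7121], [0.1822, -0.0241, -0.983, 1114.415], [0.0, 0.0, 0.0, 1.0]]
wrist [[309.70691628693146, 0.0, 323.6714550800843], [0.0, 309.70691628693146, 202.2733464924816], [0.0, 0.0, 1.0]] [[0.2873, -0.9578, -0.0011, -573.9957], [-0.9249, -0.2777, 0.2598, -34.2097], [-0.2492, -0.0737, -0.9657, 377.286], [0.0, 0.0, 0.0, 1.0]]
```

View pics/a_top.png

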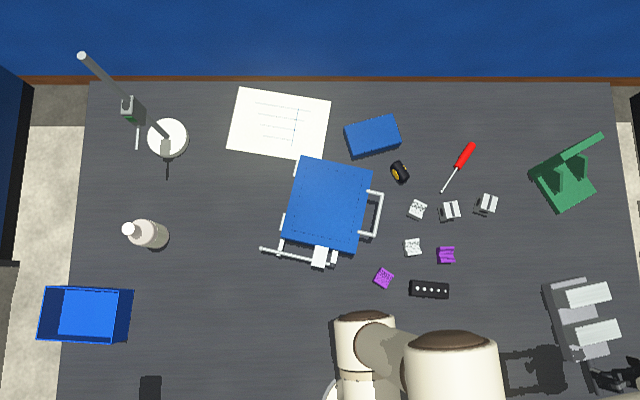

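View pics/a_side.png

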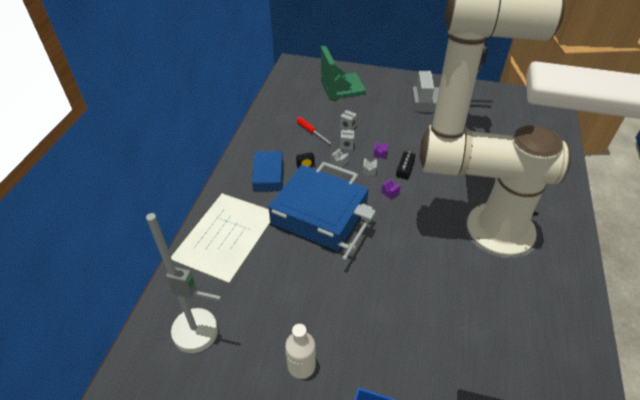

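Run:
```python
import cv2
im=cv2.imread("pics/a_top.png")[140:310,240:510]
a=cv2.resize(im,None,fx=2.96,fy=2.96,interpolation=cv2.INTER_CUBIC); cv2.imwrite("pics/b_top.png",a)
im=cv2.imread("pics/a_side.png")[90:270,240:430]
cv2.imwrite("pics/b_side.png",cv2.resize(im,None,fx=3.3,fy=3.3,interpolation=cv2.INTER_CUBIC))
```

```text
(no output)
```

View pics/b_top.png

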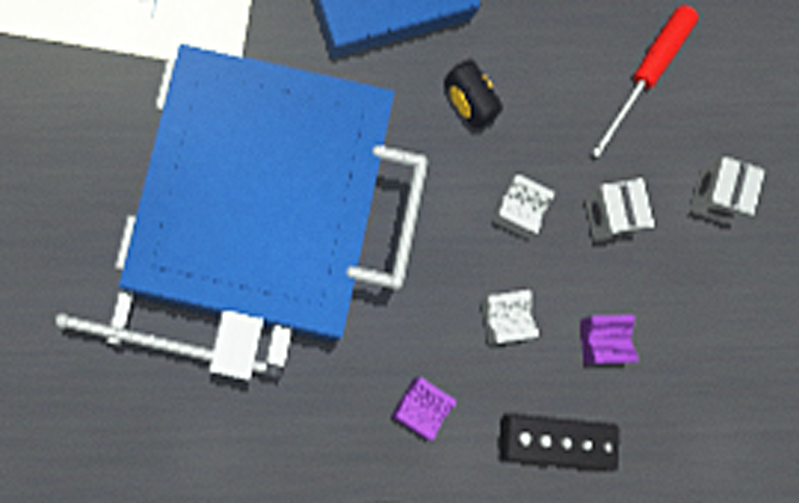

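View pics/b_side.png

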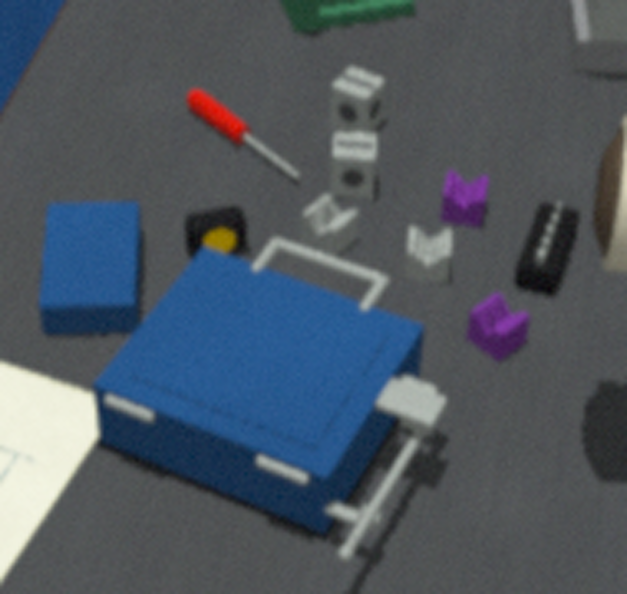

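```bash
cat > h.py <<'E'
import cv2,numpy as np
from bench import ctrl
np.set_printoptions(precision=1,suppress=True)
def rays(f,uv,wrist):
    uv=np.atleast_2d(np.float64(uv)); K=f["mtx"]; V=f["view"]
    d=np.c_[(uv[:,0]-K[0,2])/K[0,0],(uv[:,1]-K[1,2])/K[1,1]]
    if wrist:
        r=np.hypot(*d.T)+1e-12; d=np.c_[d*(np.sin(r)/r)[:,None],np.cos(r)]
    else: d=np.c_[d,np.ones(len(d))]
    return -V[:3,:3].T@V[:3,3], d@V[:3,:3]
def plane(f,uv,z,wrist=False):
    c,d=rays(f,uv,wrist); return c+d*((z-c[2])/d[:,2])[:,None]
def proj(f,p,wrist=False):
    p=np.atleast_2d(np.float64(p)); V=f["view"];K=f["mtx"]
    q=p@V[:3,:3].T+V[:3,3]
    if wrist:
        n=np.hypot(q[:,0],q[:,1])+1e-9; r=np.arctan2(n,q[:,2]); d=q[:,:2]*(r/n)[:,None]
    else: d=q[:,:2]/q[:,2:]
    return np.c_[d[:,0]*K[0,0]+K[0,2],d[:,1]*K[1,1]+K[1,2]]
def rect(P):  # min area rect of xy points (mm)
    (c,s,a)=cv2.minAreaRect(np.float32(P[:,:2])); return np.array(c),np.array(s),a
E
python3 - <<'E'
from h import *
f=ctrl.grab_frame("top"); im=f["color"]; hsv=cv2.cvtColor(im,cv2.COLOR_BGR2HSV)
w=ctrl.grab_frame("wrist"); st=ctrl.observe(); c,_=rays(w,[320,200],True); print("cam rel tcp",c-st["position"], "yaw",st["tool_rot"][2])
m=cv2.inRange(hsv,(100,150,110),(125,255,255)); m[:140]=0;m[270:]=0;m[:,:270]=0;m[:,390:]=0
cs,_=cv2.findContours(m,cv2.RETR_EXTERNAL,cv2.CHAIN_APPROX_NONE)
for c in cs:
    if cv2.contourArea(c)>1000:
        P=plane(f,c[:,0],91); print("lid",rect(P)); print(cv2.approxPolyDP(cv2.convexHull(c),5,True)[:,0].tolist())
for v in (150,190):
  m=cv2.inRange(hsv,(0,0,v),(180,60,255)); m[:180]=0; m[265:]=0; m[:,:400]=0; m[:,505:]=0
  cs,_=cv2.findContours(m,cv2.RETR_EXTERNAL,cv2.CHAIN_APPROX_NONE)
  for c in cs:
    if cv2.contourArea(c)>40:
        print(v,"px",c[:,0].mean(0)); 
        for z in (40,60): print("  z",z,rect(plane(f,c[:,0],z)))
E
```

```text
cam rel tcp [ 63.   19.1 142.1] yaw 0.2897785820125742
lid (array([579.1,  92.1]), array([214.2, 245.9]), 76.69701385498047)
[[301, 155], [372, 171], [355, 253], [280, 236]]
150 px [412.7 246.4]
  z 40 (array([ 458.8, -157.3]), array([47.4, 45.6]), 6.622777938842773)
  z 60 (array([ 457.2, -152.4]), array([46.6, 44.8]), 6.622813701629639)
150 px [451.7 209.1]
  z 40 (array([ 569.2, -279.8]), array([49.7, 43.8]), 9.276569366455078)
  z 60 (array([ 565.8, -272.7]), array([48.8, 43. ]), 9.276500701904297)
150 px [417.5 208.2]
  z 40 (array([ 572.1, -177.5]), array([44.4, 46.7]), 62.526084899902344)
  z 60 (array([ 568.6, -172.3]), array([43.6, 45.9]), 62.526180267333984)
150 px [493.  203.9]
  z 40 (array([ 585.7, -405.3]), array([19.3, 50.3]), 71.4314193725586)
  z 60 (array([ 582. , -396.1]), array([19. , 49.5]), 71.43144989013672)
150 px [484.9 201. ]
  z 40 (array([ 593.2, -382.2]), array([18.7, 49.3]), 70.8050765991211)
  z 60 (array([ 589.3, -373.4]), array([18.4, 48.5]), 70.80516052246094)
190 px [412.8 246.2]
  z 40 (array([ 458.5, -157. ]), array([46.4, 44.1]), 10.2467164993286
[... 217 characters left out ...]
, 17.4]), 10.333430290222168)
190 px [455.9 208.5]
  z 40 (array([ 571. , -292.8]), array([49.2, 16.2]), 10.121219635009766)
  z 60 (array([ 567.5, -285.6]), array([48.3, 15.9]), 10.121227264404297)
190 px [417.7 208.2]
  z 40 (array([ 572.1, -177.4]), array([44.2, 44. ]), 62.522056579589844)
  z 60 (array([ 568.6, -172.2]), array([43.5, 43.2]), 62.52203369140625)
190 px [493.4 203.6]
  z 40 (array([ 584.6, -406.7]), array([16.3, 47.4]), 70.41292572021484)
  z 60 (array([ 580.9, -397.5]), array([16. , 46.5]), 70.41288757324219)
190 px [484.9 201. ]
  z 40 (array([ 593.2, -382. ]), array([17.4, 47.4]), 70.49359130859375)
  z 60 (array([ 589.4, -373.2]), array([17.1, 46.6]), 70.49356842041016)
```

View pics/a_wrist.png

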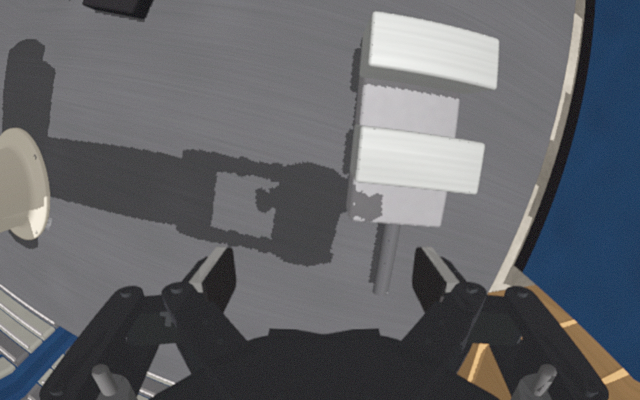

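Call:
{"api": "apply_moves", "payload": {"moves": [{"claw": 170,"tx": 0.05,"ty": 0.05,"tz": 0.02,"yaw": -0.1},{"claw": 170,"tx": 0.38,"ty": 0.5,"tz": 0.02,"yaw": -0.522},{"claw": 170,"tx": 0.38,"ty": 0.5,"tz": 0.02,"yaw": -0.522},{"claw": 170,"tx": 0.38,"ty": 0.5,"tz": 0.02,"yaw": -0.522},{"claw": 170,"tx": 0.38,"ty": 0.5,"tz": 0.02,"yaw": -0.522},{"claw": 170,"tx": 0.38,"ty": 0.5,"tz": 0.02,"yaw": -0.522},{"claw": 170,"tx": 0.38,"ty": 0.5,"tz": 0.02,"yaw": -0.522},{"claw": 170,"tx": 0.38,"ty": 0.5,"tz": 0.02,"yaw": -0.522},{"claw": 170,"tx": 0.38,"ty": 0.5,"tz": 0.02,"yaw": -0.522},{"claw": 170,"tx": 0.38,"ty": 0.5,"tz": 0.02,"yaw": -0.522}], "newtons": 25}}

```text
time: 1.25
position: [466.5, -155.1, 250.0]
tool_rot: [3.141, -0.001, -0.232]
contact_force: [-0.2, -1.1, 0.3]
opening: 28.4
```

Call:
{"api": "apply_moves", "payload": {"moves": [{"tx": 0.079,"ty": 0.103,"tz": -0.05},{"tx": 0.079,"ty": 0.103,"tz": -0.05},{"tx": 0.079,"ty": 0.103,"tz": -0.05},{"tx": 0.079,"ty": 0.103,"tz": -0.05},{"tx": 0.079,"ty": 0.103,"tz": -0.05},{"tx": 0.079,"ty": 0.103,"tz": -0.05},{"tx": 0.079,"ty": 0.103,"tz": -0.05},{"tx": 0.079,"ty": 0.103,"tz": -0.05},{"tx": 0.079,"ty": 0.103,"tz": -0.05},{"tx": 0.079,"ty": 0.103,"tz": -0.05}]}}

```text
$.moves[0]: bad value
```

Run:
```python
from h import *
w=ctrl.grab_frame("wrist"); print(ctrl.observe()["position"],ctrl.observe()["joints"])
im=w["color"].copy()
c=np.array([579.1,92.1]);a=-.232;X=np.array([np.cos(a),np.sin(a)]);Y=np.array([-np.sin(a),np.cos(a)])
for x,y,z in [(-60,-147.5,88),(0,-147.5,88),(60,-147.5,88),(122.5,-107.5,91),(-122.5,-107.5,91),(122.5,107.5,91)]:
    u=proj(w,[*(c+x*X+y*Y),z],True)[0]; cv2.drawMarker(im,(int(u[0]),int(u[1])),(0,0,255),0,10,1)
cv2.imwrite("pics/c_w.png",im)
```

```text
[ 469.8 -148.8  250.1] [-0.6 -0.1  1.8  0.   1.4  1.2]
```

View pics/c_w.png

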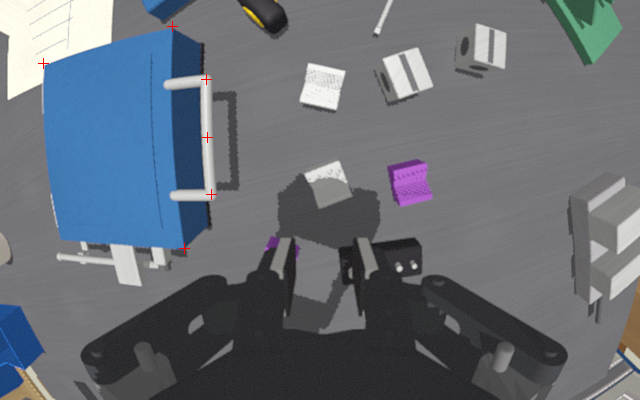

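Call:
{"api": "apply_moves", "payload": {"moves": [{"claw": 170,"tx": 0.075,"ty": 0.097,"tz": -0.06,"yaw": 0},{"claw": 170,"tx": 0.075,"ty": 0.097,"tz": -0.06,"yaw": 0},{"claw": 170,"tx": 0.075,"ty": 0.097,"tz": -0.06,"yaw": 0},{"claw": 170,"tx": 0.075,"ty": 0.097,"tz": -0.06,"yaw": 0},{"claw": 170,"tx": 0.075,"ty": 0.097,"tz": -0.06,"yaw": 0},{"claw": 170,"tx": 0.075,"ty": 0.097,"tz": -0.1,"yaw": 0},{"claw": 170,"tx": 0.075,"ty": 0.097,"tz": -0.13,"yaw": 0},{"claw": 170,"tx": 0.075,"ty": 0.097,"tz": -0.155,"yaw": 0},{"claw": 170,"tx": 0.075,"ty": 0.097,"tz": -0.179,"yaw": 0},{"claw": 170,"tx": 0.075,"ty": 0.097,"tz": -0.179,"yaw": 0}]}}

```text
time: 2.3
position: [541.4, -59.0, 70.4]
tool_rot: [-3.136, -0.002, -0.235]
contact_force: [5.7, 11.2, -1.8]
opening: 28.7
```

Call:
{"api": "apply_moves", "payload": {"moves": [{"claw": 240,"tx": 0,"ty": 0,"tz": 0,"yaw": 0},{"claw": 240,"tx": 0,"ty": 0,"tz": 0,"yaw": 0},{"claw": 240,"tx": 0,"ty": 0,"tz": 0,"yaw": 0},{"claw": 240,"tx": 0,"ty": 0,"tz": 0,"yaw": 0},{"claw": 240,"tx": 0,"ty": 0,"tz": 0,"yaw": 0},{"claw": 240,"tx": 0,"ty": 0,"tz": 0,"yaw": 0},{"claw": 240,"tx": 0,"ty": 0,"tz": 0,"yaw": 0},{"claw": 240,"tx": 0,"ty": 0,"tz": 0,"yaw": 0},{"claw": 240,"tx": 0,"ty": 0,"tz": 0,"yaw": 0},{"claw": 240,"tx": 0,"ty": 0,"tz": 0,"yaw": 0}], "newtons": 25}}

```text
time: 3.3
position: [543.3, -51.0, 71.8]
tool_rot: [-3.122, -0.004, -0.236]
contact_force: [16.2, 40.6, -2.7]
opening: 11.0
```

```bash
cat > arc.py <<'E'
import numpy as np
Y=np.array([np.sin(.232),np.cos(.232)])
def hp(t): return np.r_[(107.5-255*np.cos(t)-3*np.sin(t))*Y, 85+255*np.sin(t)+3*np.cos(t)]
def arc(a,b,n=10):
    for t in np.linspace(a,b,n+1)[1:]: print("%.3f: %s"%(t,np.round((hp(t)-hp(a))/1000,3).tolist()))
E
python3 -c "
from arc import *
arc(0,.9);print();arc(.9,1.75)"
```

```text
0.090: [0.0, 0.001, 0.023]
0.180: [0.001, 0.003, 0.046]
0.270: [0.002, 0.008, 0.068]
0.360: [0.004, 0.015, 0.09]
0.450: [0.006, 0.023, 0.111]
0.540: [0.008, 0.034, 0.131]
0.630: [0.011, 0.046, 0.15]
0.720: [0.014, 0.06, 0.167]
0.810: [0.018, 0.075, 0.184]
0.900: [0.022, 0.092, 0.199]

0.985: [0.004, 0.017, 0.013]
1.070: [0.008, 0.035, 0.024]
1.155: [0.013, 0.054, 0.033]
1.240: [0.017, 0.073, 0.041]
1.325: [0.022, 0.093, 0.046]
1.410: [0.027, 0.114, 0.051]
1.495: [0.032, 0.135, 0.053]
1.580: [0.037, 0.156, 0.053]
1.665: [0.042, 0.177, 0.052]
1.750: [0.047, 0.198, 0.049]
```

Call:
{"api": "apply_moves", "payload": {"moves": [{"claw": 240,"tx": 0.002,"ty": 0.008,"tz": 0,"yaw": 0},{"claw": 240,"tx": 0.002,"ty": 0.009,"tz": 0.023,"yaw": 0},{"claw": 240,"tx": 0.003,"ty": 0.011,"tz": 0.046,"yaw": 0},{"claw": 240,"tx": 0.004,"ty": 0.016,"tz": 0.068,"yaw": 0},{"claw": 240,"tx": 0.006,"ty": 0.023,"tz": 0.09,"yaw": 0},{"claw": 240,"tx": 0.008,"ty": 0.031,"tz": 0.111,"yaw": 0},{"claw": 240,"tx": 0.01,"ty": 0.042,"tz": 0.131,"yaw": 0},{"claw": 240,"tx": 0.013,"ty": 0.054,"tz": 0.15,"yaw": 0},{"claw": 240,"tx": 0.016,"ty": 0.068,"tz": 0.167,"yaw": 0},{"claw": 240,"tx": 0.02,"ty": 0.083,"tz": 0.184,"yaw": 0}]}}

```text
time: 4.3
position: [560.8, 27.1, 252.2]
tool_rot: [-3.132, 0.001, -0.232]
contact_force: [15.4, 18.5, -26.3]
opening: 11.0
```

```bash
python3 -c "
from arc import *
arc(.81,1.75)
from bench import ctrl
import cv2
s=ctrl.observe(); print(s['position'],s['contact_force'],s['opening'])"
```

```text
0.904: [0.004, 0.017, 0.015]
0.998: [0.009, 0.036, 0.029]
1.092: [0.013, 0.056, 0.041]
1.186: [0.018, 0.077, 0.051]
1.280: [0.023, 0.099, 0.058]
1.374: [0.029, 0.122, 0.064]
1.468: [0.034, 0.145, 0.067]
1.562: [0.04, 0.168, 0.068]
1.656: [0.045, 0.191, 0.067]
1.750: [0.051, 0.215, 0.064]
[560.75977692  27.11555449 252.18008386] [ 15.39491712  18.54062819 -26.25358632] 10.990112081052539
```

Call:
{"api": "apply_moves", "payload": {"moves": [{"claw": 240,"tx": 0.005,"ty": 0.02,"tz": 0.01,"yaw": 0},{"claw": 240,"tx": 0.01,"ty": 0.039,"tz": 0.024,"yaw": 0},{"claw": 240,"tx": 0.014,"ty": 0.059,"tz": 0.036,"yaw": 0},{"claw": 240,"tx": 0.019,"ty": 0.079,"tz": 0.046,"yaw": 0},{"claw": 240,"tx": 0.024,"ty": 0.101,"tz": 0.053,"yaw": 0},{"claw": 240,"tx": 0.03,"ty": 0.123,"tz": 0.059,"yaw": 0},{"claw": 240,"tx": 0.034,"ty": 0.146,"tz": 0.062,"yaw": 0},{"claw": 240,"tx": 0.04,"ty": 0.169,"tz": 0.063,"yaw": 0},{"claw": 240,"tx": 0.045,"ty": 0.191,"tz": 0.062,"yaw": 0},{"claw": 240,"tx": 0.05,"ty": 0.21,"tz": 0.06,"yaw": 0}]}}

```text
time: 5.3
position: [610.5, 232.8, 317.8]
tool_rot: [-3.141, -0.001, -0.233]
contact_force: [-5.9, 1.0, 0.6]
opening: 10.8
```

Call:
{"api": "apply_moves", "payload": {"moves": [{"claw": 240,"tx": 0,"ty": 0,"tz": 0,"yaw": 0},{"claw": 240,"tx": 0,"ty": 0,"tz": 0,"yaw": 0},{"claw": 240,"tx": 0,"ty": 0,"tz": 0,"yaw": 0},{"claw": 150,"tx": 0,"ty": 0,"tz": 0,"yaw": 0},{"claw": 150,"tx": 0,"ty": 0,"tz": 0,"yaw": 0},{"claw": 150,"tx": 0,"ty": 0,"tz": 0,"yaw": 0},{"claw": 150,"tx": 0,"ty": 0,"tz": 0,"yaw": 0},{"claw": 150,"tx": 0,"ty": 0,"tz": 0,"yaw": 0},{"claw": 150,"tx": 0,"ty": 0,"tz": 0,"yaw": 0},{"claw": 150,"tx": 0,"ty": 0,"tz": 0,"yaw": 0}]}}

```text
time: 6.3
position: [610.6, 233.0, 314.7]
tool_rot: [3.141, 0.0, -0.232]
contact_force: [0.2, 0.1, 0.1]
opening: 35.0
```

Call:
{"api": "apply_moves", "payload": {"moves": [{"claw": 150,"tx": 0,"ty": 0,"tz": 0.045,"yaw": 0},{"claw": 150,"tx": 0,"ty": 0,"tz": 0.09,"yaw": 0},{"claw": 150,"tx": -0.04,"ty": -0.01,"tz": 0.09,"yaw": 0.15},{"claw": 150,"tx": -0.08,"ty": -0.02,"tz": 0.09,"yaw": 0.3},{"claw": 150,"tx": -0.12,"ty": -0.03,"tz": 0.09,"yaw": 0.45},{"claw": 170,"tx": -0.16,"ty": -0.042,"tz": 0.09,"yaw": 0.6},{"claw": 170,"tx": -0.177,"ty": -0.042,"tz": 0.09,"yaw": 0.75},{"claw": 170,"tx": -0.177,"ty": -0.042,"tz": 0.09,"yaw": 0.9},{"claw": 170,"tx": -0.177,"ty": -0.042,"tz": 0.09,"yaw": 1.05},{"claw": 170,"tx": -0.177,"ty": -0.042,"tz": 0.09,"yaw": 1.2}]}}

```text
time: 7.3
position: [433.3, 190.9, 405.1]
tool_rot: [3.141, -0.0, 0.974]
contact_force: [0.2, 0.9, -0.1]
opening: 28.7
```

Call:
{"api": "apply_moves", "payload": {"moves": [{"claw": 170,"tx": 0,"ty": 0,"tz": -0.02,"yaw": 0.15},{"claw": 170,"tx": 0,"ty": 0,"tz": -0.04,"yaw": 0.3},{"claw": 170,"tx": 0,"ty": 0,"tz": -0.06,"yaw": 0.45},{"claw": 170,"tx": 0,"ty": 0,"tz": -0.08,"yaw": 0.6},{"claw": 170,"tx": 0,"ty": 0,"tz": -0.1,"yaw": 0.75},{"claw": 170,"tx": 0,"ty": 0,"tz": -0.12,"yaw": 0.9},{"claw": 170,"tx": 0,"ty": 0,"tz": -0.14,"yaw": 1.05},{"claw": 170,"tx": 0,"ty": 0,"tz": -0.16,"yaw": 1.2},{"claw": 170,"tx": 0,"ty": 0,"tz": -0.18,"yaw": 1.35},{"claw": 170,"tx": 0,"ty": 0,"tz": -0.2,"yaw": 1.5}]}}

```text
time: 8.3
position: [433.5, 190.9, 204.1]
tool_rot: [-3.141, 0.0, 2.474]
contact_force: [-0.4, -0.6, 0.6]
opening: 28.3
```

Call:
{"api": "apply_moves", "payload": {"moves": [{"claw": 170,"tx": 0,"ty": 0,"tz": 0,"yaw": 0.15},{"claw": 170,"tx": 0,"ty": 0,"tz": 0,"yaw": 0.3},{"claw": 170,"tx": 0,"ty": 0,"tz": 0,"yaw": 0.45},{"claw": 170,"tx": 0,"ty": 0,"tz": 0,"yaw": 0.6},{"claw": 170,"tx": 0,"ty": 0,"tz": 0,"yaw": 0.75},{"claw": 170,"tx": 0,"ty": 0,"tz": 0,"yaw": 0.9},{"claw": 170,"tx": 0,"ty": 0,"tz": 0,"yaw": 1.05},{"claw": 170,"tx": 0,"ty": 0,"tz": 0,"yaw": 1.2},{"claw": 170,"tx": 0,"ty": 0,"tz": 0,"yaw": 1.35},{"claw": 170,"tx": 0,"ty": 0,"tz": 0,"yaw": 1.5}]}}

```text
time: 9.3
position: [433.5, 190.9, 204.9]
tool_rot: [-3.141, -0.0, -2.309]
contact_force: [-0.2, -0.7, 0.7]
opening: 28.3
```

Call:
{"api": "apply_moves", "payload": {"moves": [{"claw": 170,"tx": 0,"ty": 0,"tz": 0,"yaw": 0.13},{"claw": 170,"tx": 0,"ty": 0,"tz": 0,"yaw": 0.26},{"claw": 170,"tx": 0,"ty": 0,"tz": 0,"yaw": 0.39},{"claw": 170,"tx": 0,"ty": 0,"tz": 0,"yaw": 0.512},{"claw": 170,"tx": 0,"ty": 0,"tz": 0,"yaw": 0.512},{"claw": 170,"tx": 0,"ty": 0,"tz": 0,"yaw": 0.512},{"claw": 170,"tx": 0,"ty": 0,"tz": 0,"yaw": 0.512},{"claw": 170,"tx": 0,"ty": 0,"tz": 0,"yaw": 0.512},{"claw": 170,"tx": 0,"ty": 0,"tz": 0,"yaw": 0.512},{"claw": 170,"tx": 0,"ty": 0,"tz": 0,"yaw": 0.512}]}}

```text
time: 10.3
position: [433.6, 191.0, 204.9]
tool_rot: [-3.142, -0.0, -1.804]
contact_force: [-0.1, 0.2, 0.9]
opening: 28.5
```

```bash
cat >> h.py <<'E'
C=np.array([579.1,92.1]);A=-.232
def ch(x,y,z=0):
    return np.array([C[0]+x*np.cos(A)-y*np.sin(A),C[1]+x*np.sin(A)+y*np.cos(A),z])
def marks(im,f,pts,w):
    for p in pts:
        u=proj(f,p,w)[0]; cv2.drawMarker(im,(int(round(u[0])),int(round(u[1]))),(0,0,255),0,10,1)
E
python3 - <<'E'
from h import *
w=ctrl.grab_frame("wrist"); s=ctrl.observe();print(s["position"],s["tool_rot"],s["joints"])
im=w["color"].copy()
marks(im,w,[ch(-164.5,-52.5,55),ch(-164.5,62.5,55),ch(-164.5,155.5,55),ch(-122.5,-107.5,85),ch(-122.5,107.5,85)],True)
cv2.imwrite("pics/d_w.png",im)
E
```

```text
[433.6 191.  204.8] [ 3.1 -0.  -1.8] [ 0.2 -0.1  1.9 -0.   1.3 -2.7]
```

View pics/d_w.png

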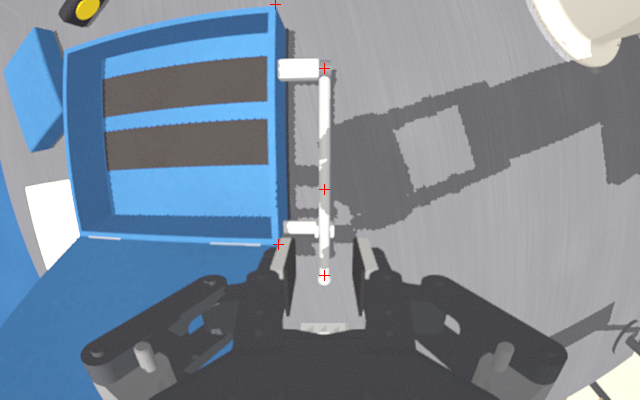

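Call:
{"api": "apply_moves", "payload": {"moves": [{"claw": 170,"tx": 0,"ty": 0,"tz": -0.04,"yaw": 0},{"claw": 170,"tx": 0,"ty": 0,"tz": -0.08,"yaw": 0},{"claw": 170,"tx": 0,"ty": 0,"tz": -0.12,"yaw": 0},{"claw": 170,"tx": 0,"ty": 0,"tz": -0.145,"yaw": 0},{"claw": 170,"tx": 0,"ty": 0,"tz": -0.161,"yaw": 0},{"claw": 245,"tx": 0,"ty": 0,"tz": -0.161,"yaw": 0},{"claw": 245,"tx": 0,"ty": 0,"tz": -0.161,"yaw": 0},{"claw": 245,"tx": 0,"ty": 0,"tz": -0.161,"yaw": 0},{"claw": 245,"tx": 0,"ty": 0,"tz": -0.161,"yaw": 0},{"claw": 245,"tx": 0,"ty": 0,"tz": -0.161,"yaw": 0}]}}

```text
time: 11.35
position: [433.2, 190.4, 44.3]
tool_rot: [3.141, -0.001, -1.803]
contact_force: [-2.1, -5.0, -2.7]
opening: 8.8
```

Run:
```python
import numpy as np
Y=np.array([np.sin(.232),np.cos(.232)])
for t in np.linspace(0,.82,11)[1:]: print(round(t,3),np.round(np.r_[115*(np.cos(t)-1)*Y,115*np.sin(t)]/1000,3).tolist())
```

```text
0.082 [-0.0, -0.0, 0.009]
0.164 [-0.0, -0.002, 0.019]
0.246 [-0.001, -0.003, 0.028]
0.328 [-0.001, -0.006, 0.037]
0.41 [-0.002, -0.009, 0.046]
0.492 [-0.003, -0.013, 0.054]
0.574 [-0.004, -0.018, 0.062]
0.656 [-0.005, -0.023, 0.07]
0.738 [-0.007, -0.029, 0.077]
0.82 [-0.008, -0.036, 0.084]
```

Call:
{"api": "apply_moves", "payload": {"moves": [{"claw": 245,"tx": 0,"ty": 0,"tz": 0.009,"yaw": 0},{"claw": 245,"tx": 0,"ty": -0.002,"tz": 0.019,"yaw": 0},{"claw": 245,"tx": -0.001,"ty": -0.003,"tz": 0.028,"yaw": 0},{"claw": 245,"tx": -0.001,"ty": -0.006,"tz": 0.037,"yaw": 0},{"claw": 245,"tx": -0.002,"ty": -0.009,"tz": 0.046,"yaw": 0},{"claw": 245,"tx": -0.003,"ty": -0.013,"tz": 0.054,"yaw": 0},{"claw": 245,"tx": -0.004,"ty": -0.018,"tz": 0.062,"yaw": 0},{"claw": 245,"tx": -0.005,"ty": -0.023,"tz": 0.07,"yaw": 0},{"claw": 245,"tx": -0.007,"ty": -0.029,"tz": 0.077,"yaw": 0},{"claw": 245,"tx": -0.008,"ty": -0.035,"tz": 0.083,"yaw": 0}]}}

```text
time: 12.35
position: [425.1, 155.8, 127.4]
tool_rot: [3.141, 0.001, -1.804]
contact_force: [-5.2, 1.1, -5.0]
opening: 8.8
```

Call:
{"api": "apply_moves", "payload": {"moves": [{"claw": 245,"tx": -0.001,"ty": -0.004,"tz": 0.004,"yaw": 0},{"claw": 245,"tx": -0.001,"ty": -0.004,"tz": 0.004,"yaw": 0},{"claw": 245,"tx": -0.001,"ty": -0.004,"tz": 0.004,"yaw": 0},{"claw": 245,"tx": -0.001,"ty": -0.004,"tz": 0.004,"yaw": 0},{"claw": 245,"tx": -0.001,"ty": -0.004,"tz": 0.004,"yaw": 0},{"claw": 245,"tx": -0.001,"ty": -0.004,"tz": 0.004,"yaw": 0},{"claw": 245,"tx": -0.001,"ty": -0.004,"tz": 0.004,"yaw": 0},{"claw": 245,"tx": -0.001,"ty": -0.004,"tz": 0.004,"yaw": 0},{"claw": 245,"tx": -0.001,"ty": -0.004,"tz": 0.004,"yaw": 0},{"claw": 245,"tx": -0.001,"ty": -0.004,"tz": 0.004,"yaw": 0}]}}

```text
time: 13.35
position: [424.3, 153.0, 130.0]
tool_rot: [3.141, 0.003, -1.804]
contact_force: [0.0, 6.2, -12.6]
opening: 8.7
```

Call:
{"api": "apply_moves", "payload": {"moves": [{"claw": 165,"tx": 0,"ty": 0,"tz": 0,"yaw": 0},{"claw": 165,"tx": 0,"ty": 0,"tz": 0,"yaw": 0},{"claw": 165,"tx": 0,"ty": 0,"tz": 0,"yaw": 0},{"claw": 165,"tx": 0,"ty": 0,"tz": 0.03,"yaw": 0},{"claw": 165,"tx": 0,"ty": 0,"tz": 0.075,"yaw": 0},{"claw": 165,"tx": 0,"ty": 0,"tz": 0.12,"yaw": 0},{"claw": 165,"tx": 0,"ty": 0,"tz": 0.165,"yaw": -0.1},{"claw": 165,"tx": 0,"ty": 0,"tz": 0.21,"yaw": -0.25},{"claw": 165,"tx": 0,"ty": 0,"tz": 0.255,"yaw": -0.4},{"claw": 165,"tx": 0,"ty": 0,"tz": 0.28,"yaw": -0.52}]}}

```text
time: 14.35
position: [425.7, 151.8, 416.3]
tool_rot: [-3.136, 0.006, -2.329]
contact_force: [0.7, 0.1, -0.9]
opening: 30.0
```

Call:
{"api": "apply_moves", "payload": {"moves": [{"claw": 165,"tx": 0.04,"ty": 0.02,"tz": 0,"yaw": -0.15},{"claw": 165,"tx": 0.08,"ty": 0.04,"tz": 0,"yaw": -0.3},{"claw": 165,"tx": 0.12,"ty": 0.06,"tz": 0,"yaw": -0.45},{"claw": 165,"tx": 0.16,"ty": 0.08,"tz": 0,"yaw": -0.6},{"claw": 165,"tx": 0.192,"ty": 0.097,"tz": 0,"yaw": -0.75},{"claw": 165,"tx": 0.192,"ty": 0.097,"tz": 0,"yaw": -0.9},{"claw": 165,"tx": 0.192,"ty": 0.097,"tz": 0,"yaw": -1.05},{"claw": 165,"tx": 0.192,"ty": 0.097,"tz": 0,"yaw": -1.05},{"claw": 165,"tx": 0.192,"ty": 0.097,"tz": 0,"yaw": -1.05},{"claw": 165,"tx": 0.192,"ty": 0.097,"tz": 0,"yaw": -1.05}]}}

```text
time: 15.35
position: [616.6, 248.8, 411.6]
tool_rot: [3.141, 0.001, 2.912]
contact_force: [-0.3, 0.7, 0.2]
opening: 30.1
```

Run:
```python
from h import *
w=ctrl.grab_frame("wrist"); s=ctrl.observe();print(s["position"],s["tool_rot"],s["joints"],s["contact_force"])
im=w["color"].copy()
marks(im,w,[ch(-164.5,90.9,205.7),ch(-60,162.5,333),ch(0,162.5,333),ch(60,162.5,333)],True)
cv2.imwrite("pics/e_w.png",im)
t=ctrl.grab_frame("side"); im=t["color"].copy(); marks(im,t,[ch(-164.5,90.9,205.7),ch(-60,162.5,333),ch(60,162.5,333)],False)
cv2.imwrite("pics/e_s.png",cv2.resize(im[50:260,220:460],None,fx=2.8,fy=2.8,interpolation=cv2.INTER_CUBIC))
```

```text
[616.5 248.8 411.5] [3.1 0.  2.9] [ 0.2  0.4  1.  -0.   1.8 -1.1] [ 0.3 -0.4  0.7]
```

View pics/e_w.png

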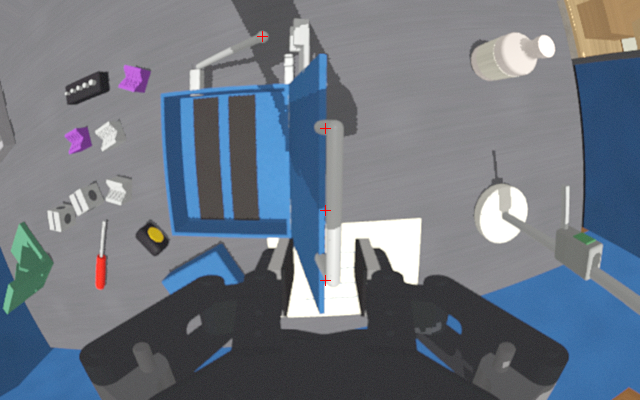

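View pics/e_s.png

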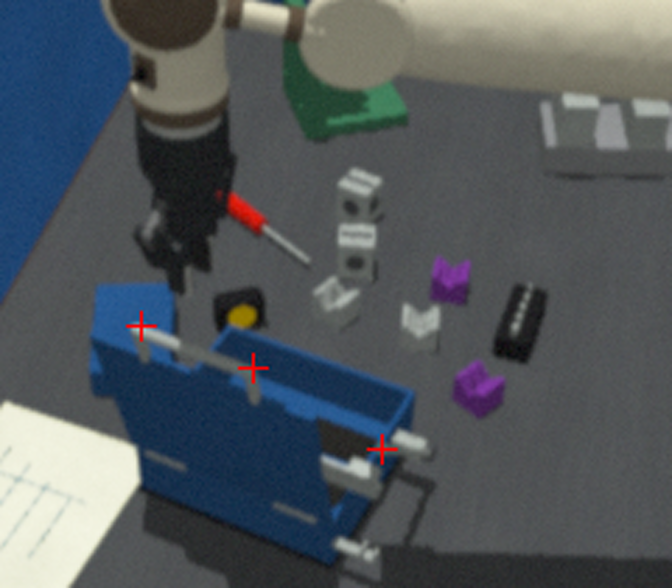

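Call:
{"api": "apply_moves", "payload": {"moves": [{"claw": 165,"tx": 0.001,"ty": 0.007,"tz": -0.02,"yaw": 0},{"claw": 165,"tx": 0.001,"ty": 0.007,"tz": -0.045,"yaw": 0},{"claw": 165,"tx": 0.001,"ty": 0.007,"tz": -0.07,"yaw": 0},{"claw": 165,"tx": 0.001,"ty": 0.007,"tz": -0.085,"yaw": 0},{"claw": 165,"tx": 0.001,"ty": 0.007,"tz": -0.095,"yaw": 0},{"claw": 240,"tx": 0.001,"ty": 0.007,"tz": -0.095,"yaw": 0},{"claw": 240,"tx": 0.001,"ty": 0.007,"tz": -0.095,"yaw": 0},{"claw": 240,"tx": 0.001,"ty": 0.007,"tz": -0.095,"yaw": 0},{"claw": 240,"tx": 0.001,"ty": 0.007,"tz": -0.095,"yaw": 0},{"claw": 240,"tx": 0.001,"ty": 0.007,"tz": -0.095,"yaw": 0}]}}

```text
time: 16.45
position: [617.5, 255.9, 315.7]
tool_rot: [-3.141, -0.001, 2.91]
contact_force: [-1.2, -0.2, -5.2]
opening: 10.9
```

```bash
sed -i 's/-3\*np.sin(t))\*Y/+3*np.sin(t))*Y/' arc.py; python3 -c "
from arc import *
arc(1.8,1.49,9)"
```

```text
1.766: [-0.002, -0.008, 0.002]
1.731: [-0.004, -0.017, 0.004]
1.697: [-0.006, -0.025, 0.005]
1.662: [-0.008, -0.034, 0.006]
1.628: [-0.01, -0.042, 0.007]
1.593: [-0.012, -0.051, 0.007]
1.559: [-0.014, -0.059, 0.007]
1.524: [-0.016, -0.068, 0.007]
1.490: [-0.018, -0.076, 0.007]
```

Call:
{"api": "apply_moves", "payload": {"moves": [{"claw": 240,"tx": -0.002,"ty": -0.008,"tz": 0.002,"yaw": 0},{"claw": 240,"tx": -0.004,"ty": -0.017,"tz": 0.004,"yaw": 0},{"claw": 240,"tx": -0.006,"ty": -0.025,"tz": 0.005,"yaw": 0},{"claw": 240,"tx": -0.008,"ty": -0.034,"tz": 0.006,"yaw": 0},{"claw": 240,"tx": -0.01,"ty": -0.042,"tz": 0.007,"yaw": 0},{"claw": 240,"tx": -0.012,"ty": -0.051,"tz": 0.007,"yaw": 0},{"claw": 240,"tx": -0.014,"ty": -0.059,"tz": 0.007,"yaw": 0},{"claw": 240,"tx": -0.016,"ty": -0.068,"tz": 0.007,"yaw": 0},{"claw": 240,"tx": -0.018,"ty": -0.075,"tz": 0.007,"yaw": 0},{"claw": 240,"tx": -0.018,"ty": -0.075,"tz": 0.007,"yaw": 0}]}}

```text
time: 17.45
position: [599.6, 180.0, 323.7]
tool_rot: [-3.142, 0.001, 2.909]
contact_force: [-3.4, 1.6, 2.6]
opening: 10.9
```

Call:
{"api": "apply_moves", "payload": {"moves": [{"claw": 240,"tx": 0,"ty": -0.002,"tz": 0,"yaw": 0},{"claw": 240,"tx": 0,"ty": -0.002,"tz": 0,"yaw": 0},{"claw": 240,"tx": 0,"ty": -0.002,"tz": 0,"yaw": 0},{"claw": 240,"tx": 0,"ty": -0.002,"tz": 0,"yaw": 0},{"claw": 240,"tx": 0,"ty": -0.002,"tz": 0,"yaw": 0},{"claw": 240,"tx": 0,"ty": -0.002,"tz": 0,"yaw": 0},{"claw": 240,"tx": 0,"ty": -0.002,"tz": 0,"yaw": 0},{"claw": 240,"tx": 0,"ty": -0.002,"tz": 0,"yaw": 0},{"claw": 240,"tx": 0,"ty": -0.002,"tz": 0,"yaw": 0},{"claw": 240,"tx": 0,"ty": -0.002,"tz": 0,"yaw": 0}]}}

```text
time: 18.45
position: [599.5, 179.4, 323.6]
tool_rot: [3.141, 0.0, 2.91]
contact_force: [-5.0, 1.7, 4.4]
opening: 11.0
```

Call:
{"api": "apply_moves", "payload": {"moves": [{"claw": 160,"tx": 0,"ty": 0,"tz": 0,"yaw": 0},{"claw": 160,"tx": 0,"ty": 0,"tz": 0,"yaw": 0},{"claw": 160,"tx": 0,"ty": 0,"tz": 0,"yaw": 0},{"claw": 160,"tx": 0,"ty": 0,"tz": 0.03,"yaw": 0},{"claw": 160,"tx": 0,"ty": 0,"tz": 0.07,"yaw": 0},{"claw": 100,"tx": 0,"ty": -0.03,"tz": 0.09,"yaw": 0},{"claw": 60,"tx": -0.01,"ty": -0.075,"tz": 0.09,"yaw": 0},{"claw": 60,"tx": -0.01,"ty": -0.12,"tz": 0.09,"yaw": 0},{"claw": 60,"tx": -0.02,"ty": -0.165,"tz": 0.08,"yaw": 0},{"claw": 60,"tx": -0.02,"ty": -0.21,"tz": 0.07,"yaw": 0}]}}

```text
time: 19.45
position: [579.2, -32.9, 393.4]
tool_rot: [-3.141, 0.002, 2.91]
contact_force: [0.5, -0.3, 0.2]
opening: 65.1
```

Call:
{"api": "apply_moves", "payload": {"moves": [{"claw": 60,"tx": 0,"ty": -0.045,"tz": -0.01,"yaw": 0},{"claw": 60,"tx": 0,"ty": -0.09,"tz": -0.03,"yaw": 0},{"claw": 60,"tx": 0,"ty": -0.135,"tz": -0.05,"yaw": 0},{"claw": 60,"tx": 0,"ty": -0.18,"tz": -0.07,"yaw": 0},{"claw": 60,"tx": 0,"ty": -0.22,"tz": -0.09,"yaw": 0},{"claw": 60,"tx": 0,"ty": -0.25,"tz": -0.11,"yaw": 0},{"claw": 60,"tx": 0,"ty": -0.25,"tz": -0.12,"yaw": 0},{"claw": 60,"tx": 0,"ty": -0.25,"tz": -0.12,"yaw": 0},{"claw": 60,"tx": 0,"ty": -0.25,"tz": -0.12,"yaw": 0},{"claw": 60,"tx": 0,"ty": -0.25,"tz": -0.12,"yaw": 0}]}}

```text
time: 20.45
position: [580.5, -280.2, 274.6]
tool_rot: [-3.141, 0.003, 2.911]
contact_force: [-0.2, -1.5, 0.2]
opening: 65.2
```

```bash
cat > blk.py <<'E'
from h import *
def blocks(f,wr,box,vmin=150,draw=None):
    im=f["color"]; hsv=cv2.cvtColor(im,cv2.COLOR_BGR2HSV)
    m=cv2.inRange(hsv,(0,0,vmin),(180,60,255)); k=np.zeros_like(m); x0,y0,x1,y1=box; k[y0:y1,x0:x1]=255; m&=k
    cs,_=cv2.findContours(m,cv2.RETR_EXTERNAL,cv2.CHAIN_APPROX_NONE)
    for c in cs:
        if cv2.contourArea(c)>100:
            print("px",c[:,0].mean(0),cv2.contourArea(c),*[(z,)+rect(plane(f,c[:,0],z,wr)) for z in (40,60)])
E
python3 - <<'E'
from blk import *
w=ctrl.grab_frame("wrist"); s=ctrl.observe();print(s["position"],s["tool_rot"],s["joints"])
blocks(w,True,(0,0,640,250),170)
a=w["color"]
t=ctrl.grab_frame("side"); im=t["color"]; marks(im,t,[ch(-164.5,90.9,205.7)],False)
b=cv2.resize(im[120:270,250:400],(400,400),interpolation=cv2.INTER_CUBIC)
cv2.imwrite("pics/f.png",np.vstack([np.hstack([a[:260],np.zeros((260,160,3),np.uint8)]),np.hstack([b[:340],cv2.resize(ctrl.grab_frame("top")["color"][130:270,260:420],(400,350),interpolation=cv2.INTER_CUBIC)[:340]])]))
E
```

```text
[ 580.4 -280.2  274.6] [-3.1  0.   2.9] [-0.6  0.3  1.3  0.   1.5 -2. ]
px [593.4 230.8] 3039.0 (40, array([782.2, 200.6]), array([288.1,  79.5]), 72.27479553222656) (60, array([768. , 175.9]), array([272.8,  75.3]), 72.27478790283203)
px [335.9 224.5] 177.0 (40, array([ 649. , -280.4]), array([ 6.4, 74.8]), 54.47344207763672) (60, array([ 642. , -279.6]), array([ 6. , 70.9]), 54.47340774536133)
px [250.9 199.4] 523.5 (40, array([ 591.9, -379.1]), array([21.6, 50.3]), 71.36418914794922) (60, array([ 587.9, -373. ]), array([20.4, 47.7]), 71.3641586303711)
px [231.8 197.8] 464.5 (40, array([ 583.9, -402.7]), array([20.2, 50.6]), 71.23878479003906) (60, array([ 580.3, -395.4]), array([19.1, 47.9]), 71.23883056640625)
px [325.  179.5] 153.0 (40, array([ 589.4, -279.8]), array([30.9, 13.9]), 76.8911361694336) (60, array([ 585.5, -279. ]), array([29.3, 13.2]), 76.89112854003906)
px [401.2 147.7] 1145.0 (40, array([ 569.6, -178.8]), array([46.2, 46.4]), 64.04158782958984) (60, array([ 566.8, -183.3]), array([43.7, 43.9]), 64.04161834716797)
px [80.  79.5] 422.5 (40, array([ 345.6, -607.9]),
[... 404 characters left out ...]
 array([14.4, 28.5]), 51.382354736328125)
px [42.9 59.8] 1622.0 (40, array([ 267.7, -696. ]), array([ 63.2, 151.3]), 11.312209129333496) (60, array([ 280.9, -673.1]), array([ 59.8, 143.3]), 11.31224536895752)
px [82.1 18.5] 190.5 (40, array([ 242.2, -582. ]), array([55.9, 28.3]), 50.102142333984375) (60, array([ 256.7, -565.1]), array([52.9, 26.8]), 50.10215377807617)
px [585.1  11.9] 501.0 (40, array([390.8, 248.6]), array([ 36.2, 331.6]), 10.048553466796875) (60, array([397.4, 221.3]), array([ 34.3, 314. ]), 10.04854679107666)
px [23.7 15.5] 1163.5 (40, array([ 146.1, -767.3]), array([237. ,  90.6]), 56.62629318237305) (60, array([ 165.8, -740.6]), array([224.4,  85.7]), 56.62630081176758)
```

View pics/f.png

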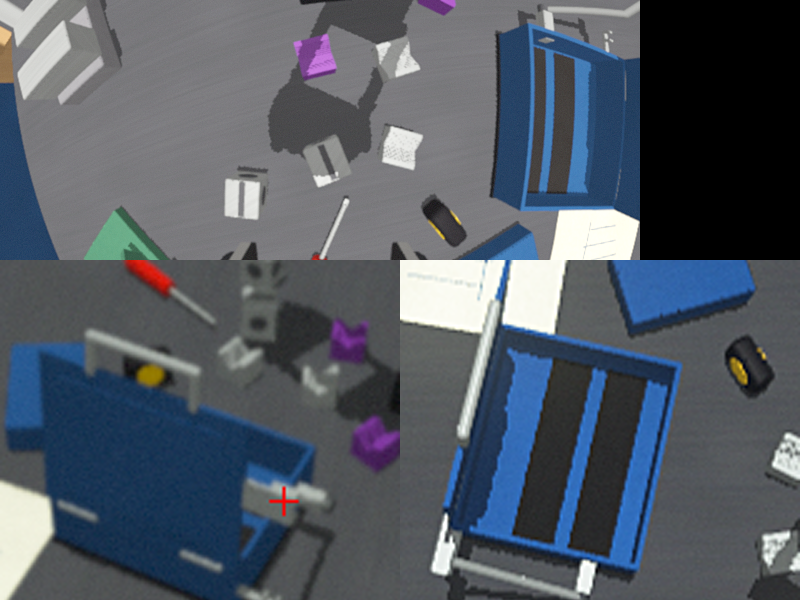

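Call:
{"api": "apply_moves", "payload": {"moves": [{"claw": 60,"tx": -0.005,"ty": 0.003,"tz": -0.03,"yaw": 0.14},{"claw": 60,"tx": -0.01,"ty": 0.006,"tz": -0.06,"yaw": 0.28},{"claw": 60,"tx": -0.015,"ty": 0.0075,"tz": -0.1,"yaw": 0.41},{"claw": 60,"tx": -0.015,"ty": 0.0075,"tz": -0.14,"yaw": 0.41},{"claw": 60,"tx": -0.015,"ty": 0.0075,"tz": -0.175,"yaw": 0.41},{"claw": 60,"tx": -0.015,"ty": 0.0075,"tz": -0.205,"yaw": 0.41},{"claw": 60,"tx": -0.015,"ty": 0.0075,"tz": -0.23,"yaw": 0.41},{"claw": 60,"tx": -0.015,"ty": 0.0075,"tz": -0.248,"yaw": 0.41},{"claw": 60,"tx": -0.015,"ty": 0.0075,"tz": -0.254,"yaw": 0.41},{"claw": 60,"tx": -0.015,"ty": 0.0075,"tz": -0.254,"yaw": 0.41}]}}

```text
time: 21.6
position: [564.4, -273.1, 18.5]
tool_rot: [3.141, -0.001, -2.963]
contact_force: [-0.1, -0.0, 0.4]
opening: 65.2
```

Call:
{"api": "apply_moves", "payload": {"moves": [{"claw": 160,"tx": 0,"ty": 0,"tz": 0,"yaw": 0},{"claw": 160,"tx": 0,"ty": 0,"tz": 0,"yaw": 0},{"claw": 160,"tx": 0,"ty": 0,"tz": 0,"yaw": 0},{"claw": 160,"tx": 0,"ty": 0,"tz": 0,"yaw": 0},{"claw": 160,"tx": 0,"ty": 0,"tz": 0,"yaw": 0},{"claw": 160,"tx": 0,"ty": 0,"tz": 0,"yaw": 0},{"claw": 160,"tx": 0,"ty": 0,"tz": 0.02,"yaw": 0},{"claw": 160,"tx": 0,"ty": 0,"tz": 0.06,"yaw": 0},{"claw": 160,"tx": 0,"ty": 0,"tz": 0.1,"yaw": 0},{"claw": 160,"tx": 0,"ty": 0,"tz": 0.13,"yaw": 0}], "newtons": 50}}

```text
time: 22.6
position: [564.7, -273.7, 150.9]
tool_rot: [-3.14, 0.001, -2.963]
contact_force: [1.1, 0.2, -3.7]
opening: 43.6
```

Call:
{"api": "apply_moves", "payload": {"moves": [{"claw": 160,"tx": 0.005,"ty": 0.03,"tz": 0.015,"yaw": -0.1},{"claw": 160,"tx": 0.01,"ty": 0.075,"tz": 0.02,"yaw": -0.24},{"claw": 160,"tx": 0.015,"ty": 0.12,"tz": 0.02,"yaw": -0.36},{"claw": 160,"tx": 0.02,"ty": 0.165,"tz": 0.02,"yaw": -0.41},{"claw": 160,"tx": 0.026,"ty": 0.21,"tz": 0.02,"yaw": -0.41},{"claw": 160,"tx": 0.033,"ty": 0.255,"tz": 0.02,"yaw": -0.41},{"claw": 160,"tx": 0.04,"ty": 0.3,"tz": 0.02,"yaw": -0.41},{"claw": 160,"tx": 0.0466,"ty": 0.335,"tz": 0.02,"yaw": -0.41},{"claw": 160,"tx": 0.0466,"ty": 0.355,"tz": 0.015,"yaw": -0.41},{"claw": 160,"tx": 0.0466,"ty": 0.365,"tz": 0.01,"yaw": -0.41}]}}

```text
time: 23.6
position: [610.5, 93.5, 157.9]
tool_rot: [-3.141, -0.001, 2.912]
contact_force: [-0.4, -0.2, -3.6]
opening: 43.2
```

Call:
{"api": "apply_moves", "payload": {"moves": [{"claw": 160,"tx": 0,"ty": 0.011,"tz": 0,"yaw": 0},{"claw": 160,"tx": 0,"ty": 0.011,"tz": 0,"yaw": 0},{"claw": 160,"tx": 0,"ty": 0.011,"tz": 0,"yaw": 0},{"claw": 160,"tx": 0,"ty": 0.011,"tz": -0.02,"yaw": 0},{"claw": 160,"tx": 0,"ty": 0.011,"tz": -0.04,"yaw": 0},{"claw": 160,"tx": 0,"ty": 0.011,"tz": -0.06,"yaw": 0},{"claw": 160,"tx": 0,"ty": 0.011,"tz": -0.08,"yaw": 0},{"claw": 160,"tx": 0,"ty": 0.011,"tz": -0.08,"yaw": 0},{"claw": 160,"tx": 0,"ty": 0.011,"tz": -0.08,"yaw": 0},{"claw": 160,"tx": 0,"ty": 0.011,"tz": -0.08,"yaw": 0}]}}

```text
time: 24.6
position: [612.6, 101.9, 80.7]
tool_rot: [3.141, 0.003, 2.909]
contact_force: [0.3, -0.6, -2.6]
opening: 43.9
```

Call:
{"api": "apply_moves", "payload": {"moves": [{"claw": 160,"tx": -0.001,"ty": 0,"tz": -0.015,"yaw": 0},{"claw": 160,"tx": -0.001,"ty": 0,"tz": -0.03,"yaw": 0},{"claw": 160,"tx": -0.001,"ty": 0,"tz": -0.038,"yaw": 0},{"claw": 160,"tx": -0.001,"ty": 0,"tz": -0.041,"yaw": 0},{"claw": 160,"tx": -0.001,"ty": 0,"tz": -0.042,"yaw": 0},{"claw": 160,"tx": -0.001,"ty": 0,"tz": -0.043,"yaw": 0},{"claw": 160,"tx": -0.001,"ty": 0,"tz": -0.043,"yaw": 0},{"claw": 160,"tx": -0.001,"ty": 0,"tz": -0.043,"yaw": 0},{"claw": 160,"tx": -0.001,"ty": 0,"tz": -0.043,"yaw": 0},{"claw": 160,"tx": -0.001,"ty": 0,"tz": -0.043,"yaw": 0}]}}

```text
time: 25.6
position: [609.6, 102.6, 40.4]
tool_rot: [-3.14, -0.003, 2.911]
contact_force: [-19.8, -1.3, 33.7]
opening: 43.8
```

Call:
{"api": "apply_moves", "payload": {"moves": [{"claw": 90,"tx": 0,"ty": 0,"tz": 0,"yaw": 0},{"claw": 90,"tx": 0,"ty": 0,"tz": 0,"yaw": 0},{"claw": 90,"tx": 0,"ty": 0,"tz": 0,"yaw": 0},{"claw": 90,"tx": 0,"ty": 0,"tz": 0,"yaw": 0},{"claw": 90,"tx": 0,"ty": 0,"tz": 0.03,"yaw": 0},{"claw": 90,"tx": 0,"ty": 0,"tz": 0.07,"yaw": 0},{"claw": 90,"tx": 0,"ty": 0,"tz": 0.115,"yaw": 0},{"claw": 90,"tx": 0,"ty": -0.03,"tz": 0.15,"yaw": 0},{"claw": 60,"tx": 0,"ty": -0.075,"tz": 0.16,"yaw": 0},{"claw": 60,"tx": 0,"ty": -0.12,"tz": 0.17,"yaw": 0}]}}

```text
time: 26.6
position: [610.8, -18.5, 207.5]
tool_rot: [-3.142, 0.003, 2.911]
contact_force: [0.8, -0.3, -0.3]
opening: 65.5
```

Call:
{"api": "apply_moves", "payload": {"moves": [{"claw": 60,"tx": -0.004,"ty": -0.045,"tz": 0,"yaw": -0.1},{"claw": 60,"tx": -0.008,"ty": -0.09,"tz": 0,"yaw": -0.1},{"claw": 60,"tx": -0.012,"ty": -0.135,"tz": 0,"yaw": -0.1},{"claw": 60,"tx": -0.016,"ty": -0.18,"tz": 0,"yaw": -0.1},{"claw": 60,"tx": -0.02,"ty": -0.225,"tz": -0.01,"yaw": -0.1},{"claw": 60,"tx": -0.024,"ty": -0.27,"tz": -0.02,"yaw": -0.1},{"claw": 60,"tx": -0.026,"ty": -0.315,"tz": -0.03,"yaw": -0.1},{"claw": 60,"tx": -0.026,"ty": -0.345,"tz": -0.04,"yaw": -0.1},{"claw": 60,"tx": -0.026,"ty": -0.36,"tz": -0.045,"yaw": -0.1},{"claw": 60,"tx": -0.026,"ty": -0.366,"tz": -0.05,"yaw": -0.1}]}}

```text
time: 27.6
position: [583.9, -384.5, 154.9]
tool_rot: [3.141, -0.001, 2.809]
contact_force: [0.0, -0.4, 0.4]
opening: 65.6
```

Call:
{"api": "apply_moves", "payload": {"moves": [{"claw": 60,"tx": 0,"ty": 0,"tz": -0.02,"yaw": 0},{"claw": 60,"tx": 0,"ty": 0,"tz": -0.05,"yaw": 0},{"claw": 60,"tx": 0,"ty": 0,"tz": -0.08,"yaw": 0},{"claw": 60,"tx": 0,"ty": 0,"tz": -0.11,"yaw": 0},{"claw": 60,"tx": 0,"ty": 0,"tz": -0.13,"yaw": 0},{"claw": 60,"tx": 0,"ty": 0,"tz": -0.139,"yaw": 0},{"claw": 60,"tx": 0,"ty": 0,"tz": -0.139,"yaw": 0},{"claw": 60,"tx": 0,"ty": 0,"tz": -0.139,"yaw": 0},{"claw": 60,"tx": 0,"ty": 0,"tz": -0.139,"yaw": 0},{"claw": 60,"tx": 0,"ty": 0,"tz": -0.139,"yaw": 0}]}}

```text
time: 28.6
position: [585.1, -384.2, 18.6]
tool_rot: [-3.14, 0.002, 2.81]
contact_force: [-0.7, -0.2, -0.2]
opening: 65.3
```

Call:
{"api": "apply_moves", "payload": {"moves": [{"claw": 160,"tx": 0,"ty": 0,"tz": 0,"yaw": 0},{"claw": 160,"tx": 0,"ty": 0,"tz": 0,"yaw": 0},{"claw": 160,"tx": 0,"ty": 0,"tz": 0,"yaw": 0},{"claw": 160,"tx": 0,"ty": 0,"tz": 0,"yaw": 0},{"claw": 160,"tx": 0,"ty": 0,"tz": 0,"yaw": 0},{"claw": 160,"tx": 0,"ty": 0,"tz": 0,"yaw": 0},{"claw": 160,"tx": 0,"ty": 0,"tz": 0.02,"yaw": 0},{"claw": 160,"tx": 0,"ty": 0,"tz": 0.06,"yaw": 0},{"claw": 160,"tx": 0,"ty": 0,"tz": 0.1,"yaw": 0},{"claw": 160,"tx": 0,"ty": 0,"tz": 0.14,"yaw": 0}]}}

```text
time: 29.6
position: [583.0, -382.3, 155.7]
tool_rot: [3.14, -0.004, 2.81]
contact_force: [-0.4, -0.7, -3.7]
opening: 43.1
```

Call:
{"api": "apply_moves", "payload": {"moves": [{"claw": 160,"tx": -0.003,"ty": 0.04,"tz": 0.015,"yaw": 0.05},{"claw": 160,"tx": -0.006,"ty": 0.088,"tz": 0.015,"yaw": 0.1},{"claw": 160,"tx": -0.009,"ty": 0.136,"tz": 0.015,"yaw": 0.1},{"claw": 160,"tx": -0.012,"ty": 0.184,"tz": 0.015,"yaw": 0.1},{"claw": 160,"tx": -0.015,"ty": 0.232,"tz": 0.015,"yaw": 0.1},{"claw": 160,"tx": -0.018,"ty": 0.28,"tz": 0.015,"yaw": 0.1},{"claw": 160,"tx": -0.021,"ty": 0.328,"tz": 0.015,"yaw": 0.1},{"claw": 160,"tx": -0.024,"ty": 0.376,"tz": 0.015,"yaw": 0.1},{"claw": 160,"tx": -0.027,"ty": 0.424,"tz": 0.015,"yaw": 0.1},{"claw": 160,"tx": -0.03,"ty": 0.46,"tz": 0.015,"yaw": 0.1}]}}

```text
time: 30.6
position: [552.1, 79.5, 170.0]
tool_rot: [3.141, -0.004, 2.911]
contact_force: [-0.6, -1.1, -3.5]
opening: 43.6
```

Call:
{"api": "apply_moves", "payload": {"moves": [{"claw": 160,"tx": 0,"ty": 0.02,"tz": 0,"yaw": 0},{"claw": 160,"tx": 0,"ty": 0.033,"tz": 0,"yaw": 0},{"claw": 160,"tx": 0,"ty": 0.04,"tz": 0,"yaw": 0},{"claw": 160,"tx": 0,"ty": 0.04,"tz": 0,"yaw": 0},{"claw": 160,"tx": 0,"ty": 0.04,"tz": -0.03,"yaw": 0},{"claw": 160,"tx": 0,"ty": 0.04,"tz": -0.065,"yaw": 0},{"claw": 160,"tx": 0,"ty": 0.04,"tz": -0.09,"yaw": 0},{"claw": 160,"tx": 0,"ty": 0.04,"tz": -0.09,"yaw": 0},{"claw": 160,"tx": 0,"ty": 0.04,"tz": -0.09,"yaw": 0},{"claw": 160,"tx": 0,"ty": 0.04,"tz": -0.09,"yaw": 0}]}}

```text
time: 31.6
position: [556.1, 115.9, 84.1]
tool_rot: [3.141, 0.004, 2.909]
contact_force: [0.7, 1.2, -4.5]
opening: 43.9
```

Call:
{"api": "apply_moves", "payload": {"moves": [{"claw": 160,"tx": 0,"ty": 0,"tz": -0.015,"yaw": 0},{"claw": 160,"tx": 0,"ty": 0,"tz": -0.03,"yaw": 0},{"claw": 160,"tx": 0,"ty": 0,"tz": -0.038,"yaw": 0},{"claw": 160,"tx": 0,"ty": 0,"tz": -0.041,"yaw": 0},{"claw": 160,"tx": 0,"ty": 0,"tz": -0.042,"yaw": 0},{"claw": 160,"tx": 0,"ty": 0,"tz": -0.043,"yaw": 0},{"claw": 160,"tx": 0,"ty": 0,"tz": -0.043,"yaw": 0},{"claw": 160,"tx": 0,"ty": 0,"tz": -0.043,"yaw": 0},{"claw": 160,"tx": 0,"ty": 0,"tz": -0.043,"yaw": 0},{"claw": 160,"tx": 0,"ty": 0,"tz": -0.043,"yaw": 0}]}}

```text
time: 32.6
position: [554.4, 116.5, 39.1]
tool_rot: [3.141, 0.001, 2.91]
contact_force: [0.9, -0.6, -3.0]
opening: 43.5
```

Call:
{"api": "apply_moves", "payload": {"moves": [{"claw": 160,"tx": 0,"ty": 0,"tz": -0.001,"yaw": 0},{"claw": 160,"tx": 0,"ty": 0,"tz": -0.001,"yaw": 0},{"claw": 90,"tx": 0,"ty": 0,"tz": -0.001,"yaw": 0},{"claw": 90,"tx": 0,"ty": 0,"tz": -0.001,"yaw": 0},{"claw": 90,"tx": 0,"ty": 0,"tz": -0.001,"yaw": 0},{"claw": 90,"tx": 0,"ty": 0,"tz": 0.02,"yaw": 0},{"claw": 90,"tx": 0,"ty": 0,"tz": 0.06,"yaw": 0},{"claw": 90,"tx": 0,"ty": 0,"tz": 0.105,"yaw": 0},{"claw": 90,"tx": 0,"ty": 0,"tz": 0.15,"yaw": 0},{"claw": 60,"tx": 0,"ty": -0.04,"tz": 0.19,"yaw": 0}]}}

```text
time: 33.6
position: [554.9, 83.4, 227.8]
tool_rot: [3.139, 0.004, 2.914]
contact_force: [1.1, -0.4, 0.7]
opening: 65.3
```

Call:
{"api": "apply_moves", "payload": {"moves": [{"claw": 60,"tx": 0,"ty": -0.045,"tz": 0.02,"yaw": 0},{"claw": 60,"tx": 0,"ty": -0.09,"tz": 0.04,"yaw": 0},{"claw": 60,"tx": 0,"ty": -0.135,"tz": 0.05,"yaw": 0},{"claw": 60,"tx": 0,"ty": -0.18,"tz": 0.05,"yaw": 0},{"claw": 60,"tx": 0,"ty": -0.22,"tz": 0.05,"yaw": 0},{"claw": 60,"tx": 0,"ty": -0.25,"tz": 0.05,"yaw": 0},{"claw": 60,"tx": 0,"ty": -0.25,"tz": 0.05,"yaw": 0},{"claw": 60,"tx": 0,"ty": -0.25,"tz": 0.05,"yaw": 0},{"claw": 60,"tx": 0,"ty": -0.25,"tz": 0.05,"yaw": 0},{"claw": 60,"tx": 0,"ty": -0.25,"tz": 0.05,"yaw": 0}]}}

```text
time: 34.6
position: [554.4, -167.6, 274.4]
tool_rot: [3.141, 0.0, 2.911]
contact_force: [0.5, -0.5, -0.1]
opening: 65.5
```

Run:
```python
from blk import *
w=ctrl.grab_frame("wrist"); s=ctrl.observe();print(s["position"],s["tool_rot"],s["joints"])
blocks(w,True,(200,0,460,250),170)
print("top"); t=ctrl.grab_frame("top"); blocks(t,False,(395,190,440,270),150)
cv2.imwrite("pics/g.png",np.vstack([w["color"][:300],cv2.resize(t["color"][130:270,260:480],(640,300),interpolation=cv2.INTER_CUBIC)]))
```

```text
[ 554.4 -167.7  274.3] [3.1 0.  2.9] [-0.5  0.1  1.5  0.   1.5 -1.8]
px [318.7 188.5] 1191.0 (40, array([ 570.3, -177.4]), array([44.4, 47.6]), 64.34103393554688) (60, array([ 566. , -176.1]), array([42.1, 45.1]), 64.34117126464844)
px [313.3  94.8] 1168.0 (40, array([ 456.5, -157.3]), array([45.5, 41.8]), 8.076284408569336) (60, array([ 458.3, -157.1]), array([43.1, 39.6]), 8.076289176940918)
top
px [431.5 244.8] 720.0 (40, array([ 478.4, -201.8]), array([ 69.7, 174.1]), 86.53144073486328) (60, array([ 476.6, -196.1]), array([ 68.5, 171.1]), 86.53144073486328)
px [417.9 207.8] 175.0 (40, array([ 572.9, -177.3]), array([43.7, 47.1]), 65.70408630371094) (60, array([ 569.4, -172. ]), array([42.9, 46.3]), 65.70403289794922)
```

View pics/g.png

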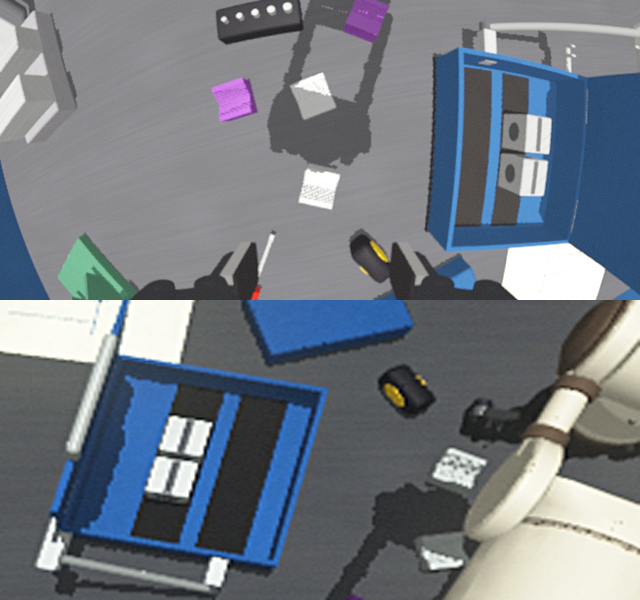

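Call:
{"api": "apply_moves", "payload": {"moves": [{"claw": 60,"tx": 0.002,"ty": -0.001,"tz": -0.01,"yaw": -0.145},{"claw": 60,"tx": 0.004,"ty": -0.002,"tz": -0.02,"yaw": -0.29},{"claw": 60,"tx": 0.006,"ty": -0.003,"tz": -0.03,"yaw": -0.435},{"claw": 60,"tx": 0.008,"ty": -0.004,"tz": -0.04,"yaw": -0.58},{"claw": 60,"tx": 0.01,"ty": -0.005,"tz": -0.05,"yaw": -0.725},{"claw": 60,"tx": 0.012,"ty": -0.006,"tz": -0.06,"yaw": -0.87},{"claw": 60,"tx": 0.014,"ty": -0.007,"tz": -0.07,"yaw": -1.015},{"claw": 60,"tx": 0.016,"ty": -0.008,"tz": -0.08,"yaw": -1.16},{"claw": 60,"tx": 0.0166,"ty": -0.0097,"tz": -0.09,"yaw": -1.305},{"claw": 60,"tx": 0.0166,"ty": -0.0097,"tz": -0.1,"yaw": -1.45}]}}

```text
time: 35.7
position: [571.0, -178.1, 173.9]
tool_rot: [3.141, 0.0, 1.455]
contact_force: [0.1, -0.2, 0.9]
opening: 65.5
```

Call:
{"api": "apply_moves", "payload": {"moves": [{"claw": 60,"tx": 0,"ty": 0,"tz": 0,"yaw": -0.145},{"claw": 60,"tx": 0,"ty": 0,"tz": 0,"yaw": -0.29},{"claw": 60,"tx": 0,"ty": 0,"tz": 0,"yaw": -0.335},{"claw": 60,"tx": 0,"ty": 0,"tz": 0,"yaw": -0.335},{"claw": 60,"tx": 0,"ty": 0,"tz": 0,"yaw": -0.335},{"claw": 60,"tx": 0,"ty": 0,"tz": 0,"yaw": -0.335},{"claw": 60,"tx": 0,"ty": 0,"tz": 0,"yaw": -0.335},{"claw": 60,"tx": 0,"ty": 0,"tz": 0,"yaw": -0.335},{"claw": 60,"tx": 0,"ty": 0,"tz": 0,"yaw": -0.335},{"claw": 60,"tx": 0,"ty": 0,"tz": 0,"yaw": -0.335}]}}

```text
time: 36.7
position: [570.8, -178.6, 174.2]
tool_rot: [-3.142, -0.0, 1.125]
contact_force: [0.3, 0.3, -0.1]
opening: 65.3
```

Run:
```python
from blk import *
w=ctrl.grab_frame("wrist"); s=ctrl.observe();print(s["position"],s["tool_rot"])
blocks(w,True,(200,0,460,300),160)
im=w["color"].copy(); marks(im,w,[[571,-177.4,40]],True)
cv2.imwrite("pics/h.png",im)
```

```text
[ 570.8 -178.6  174.2] [-3.1  0.   1.1]
px [234.3 262.4] 352.0 (40, array([ 456.9, -203.4]), array([54.8, 15.1]), 38.603416442871094) (60, array([ 467.2, -197.3]), array([50.9, 14. ]), 38.6034049987793)
px [218.2 215.8] 3385.5 (40, array([ 467.7, -163.7]), array([123.8,  50.2]), 57.291664123535156) (60, array([ 477.2, -160.4]), array([114.8,  46.5]), 57.291656494140625)
px [333.8 139.4] 47652.5 (40, array([ 593.1, -158.3]), array([298.5, 247.1]), 70.50782775878906) (60, array([ 593.6, -155.5]), array([276.9, 229.3]), 70.50782775878906)
```

View pics/h.png

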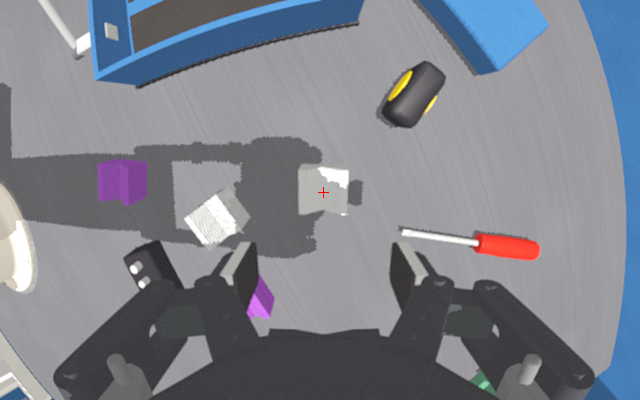

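Call:
{"api": "apply_moves", "payload": {"moves": [{"claw": 60,"tx": 0,"ty": 0.001,"tz": -0.04,"yaw": 0},{"claw": 60,"tx": 0,"ty": 0.001,"tz": -0.08,"yaw": 0},{"claw": 60,"tx": 0,"ty": 0.001,"tz": -0.12,"yaw": 0},{"claw": 60,"tx": 0,"ty": 0.001,"tz": -0.15,"yaw": 0},{"claw": 60,"tx": 0,"ty": 0.001,"tz": -0.164,"yaw": 0},{"claw": 60,"tx": 0,"ty": 0.001,"tz": -0.166,"yaw": 0},{"claw": 60,"tx": 0,"ty": 0.001,"tz": -0.166,"yaw": 0},{"claw": 160,"tx": 0,"ty": 0.001,"tz": -0.166,"yaw": 0},{"claw": 160,"tx": 0,"ty": 0.001,"tz": -0.166,"yaw": 0},{"claw": 160,"tx": 0,"ty": 0.001,"tz": -0.166,"yaw": 0}]}}

```text
time: 37.75
position: [572.3, -178.4, 10.5]
tool_rot: [3.138, 0.0, 1.125]
contact_force: [-0.7, 0.3, 7.0]
opening: 44.1
```

Call:
{"api": "apply_moves", "payload": {"moves": [{"claw": 160,"tx": 0,"ty": 0,"tz": 0,"yaw": 0},{"claw": 160,"tx": 0,"ty": 0,"tz": 0,"yaw": 0},{"claw": 160,"tx": 0,"ty": 0,"tz": 0,"yaw": 0},{"claw": 160,"tx": 0,"ty": 0,"tz": 0.02,"yaw": 0},{"claw": 160,"tx": 0,"ty": 0,"tz": 0.06,"yaw": 0},{"claw": 160,"tx": 0,"ty": 0,"tz": 0.1,"yaw": 0},{"claw": 160,"tx": 0,"ty": 0,"tz": 0.13,"yaw": 0.07},{"claw": 160,"tx": 0,"ty": 0,"tz": 0.14,"yaw": 0.14},{"claw": 160,"tx": 0,"ty": 0,"tz": 0.14,"yaw": 0.213},{"claw": 160,"tx": 0,"ty": 0,"tz": 0.14,"yaw": 0.213}]}}

```text
time: 38.75
position: [570.6, -177.4, 148.5]
tool_rot: [3.141, 0.0, 1.338]
contact_force: [0.9, 0.3, -3.1]
opening: 44.4
```

Run:
```python
from h import *
w=ctrl.grab_frame("wrist"); s=ctrl.observe();print(s["position"],s["tool_rot"],s["opening"],ch(33.5,-50.5),ch(-33.5,-50.5))
cv2.imwrite("pics/i.png",w["color"][0:400])
```

```text
[ 570.3 -177.3  147.8] [-3.1 -0.   1.3] 44.51381131824927 [600.1  35.3   0. ] [534.9  50.7   0. ]
```

Run:
```python
from h import *
w=cv2.imread("pics/i.png"); f=ctrl.grab_frame("wrist"); s=ctrl.observe(); p=s["position"]; y=s["tool_rot"][2]
im=f["color"].copy(); t=np.array([np.cos(y),np.sin(y)]); n=np.array([-t[1],t[0]])
pts=[np.r_[p[:2]+a*t+b*n,p[2]-8.5+h] for a in(-21,21) for b in (-22.5,22.5) for h in (40,)]
u=proj(f,pts,True); print(u)
im=cv2.resize(im[180:380,220:420],None,fx=3,fy=3,interpolation=cv2.INTER_CUBIC)
for q in u: cv2.drawMarker(im,(int((q[0]-220)*3),int((q[1]-180)*3)),(0,0,255),0,12,1)
cv2.imwrite("pics/i2.png",im)
```

```text
[[373.4 325.7]
 [272.8 325.5]
 [380.8 239.8]
 [265.6 239.6]]
```

View pics/i2.png

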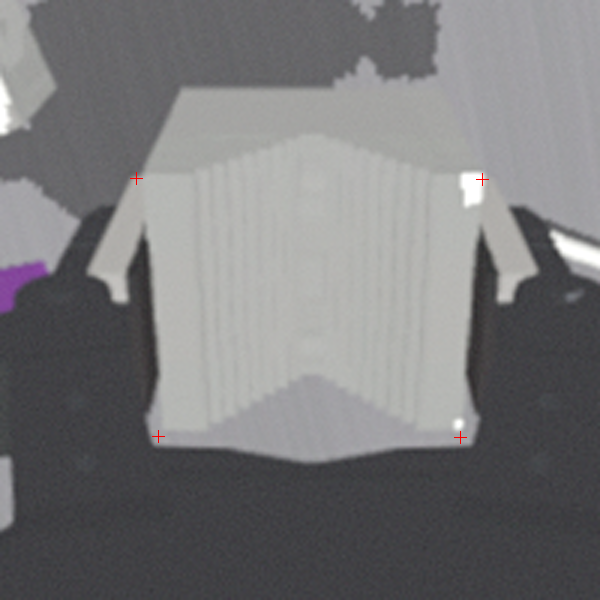

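Call:
{"api": "apply_moves", "payload": {"moves": [{"claw": 160,"tx": 0.006,"ty": 0.04,"tz": 0,"yaw": 0.001},{"claw": 160,"tx": 0.012,"ty": 0.085,"tz": 0,"yaw": 0.001},{"claw": 160,"tx": 0.018,"ty": 0.13,"tz": 0,"yaw": 0.001},{"claw": 160,"tx": 0.024,"ty": 0.17,"tz": 0,"yaw": 0.001},{"claw": 160,"tx": 0.03,"ty": 0.2,"tz": 0,"yaw": 0.001},{"claw": 160,"tx": 0.03,"ty": 0.212,"tz": 0,"yaw": 0.001},{"claw": 160,"tx": 0.03,"ty": 0.212,"tz": -0.02,"yaw": 0.001},{"claw": 160,"tx": 0.03,"ty": 0.212,"tz": -0.05,"yaw": 0.001},{"claw": 160,"tx": 0.03,"ty": 0.212,"tz": -0.08,"yaw": 0.001},{"claw": 160,"tx": 0.03,"ty": 0.212,"tz": -0.08,"yaw": 0.001}]}}

```text
time: 39.85
position: [596.1, 34.5, 62.7]
tool_rot: [-3.13, 0.001, 1.337]
contact_force: [-1.0, 0.0, -4.5]
opening: 44.0
```

Call:
{"api": "apply_moves", "payload": {"moves": [{"claw": 160,"tx": 0,"ty": 0,"tz": -0.01,"yaw": 0},{"claw": 160,"tx": 0,"ty": 0,"tz": -0.02,"yaw": 0},{"claw": 160,"tx": 0,"ty": 0,"tz": -0.03,"yaw": 0},{"claw": 160,"tx": 0,"ty": 0,"tz": -0.034,"yaw": 0},{"claw": 160,"tx": 0,"ty": 0,"tz": -0.034,"yaw": 0},{"claw": 160,"tx": 0,"ty": 0,"tz": -0.034,"yaw": 0},{"claw": 160,"tx": 0,"ty": 0,"tz": -0.034,"yaw": 0},{"claw": 160,"tx": 0,"ty": 0,"tz": -0.034,"yaw": 0},{"claw": 160,"tx": 0,"ty": 0,"tz": -0.034,"yaw": 0},{"claw": 160,"tx": 0,"ty": 0,"tz": -0.034,"yaw": 0}]}}

```text
time: 40.85
position: [600.9, 34.4, 34.4]
tool_rot: [3.141, -0.0, 1.339]
contact_force: [-0.5, 0.5, -4.0]
opening: 44.2
```

Call:
{"api": "apply_moves", "payload": {"moves": [{"claw": 160,"tx": 0,"ty": 0,"tz": -0.003,"yaw": 0},{"claw": 160,"tx": 0,"ty": 0,"tz": -0.0055,"yaw": 0},{"claw": 160,"tx": 0,"ty": 0,"tz": -0.006,"yaw": 0},{"claw": 160,"tx": 0,"ty": 0,"tz": -0.006,"yaw": 0},{"claw": 160,"tx": 0,"ty": 0,"tz": -0.006,"yaw": 0},{"claw": 160,"tx": 0,"ty": 0,"tz": -0.006,"yaw": 0},{"claw": 160,"tx": 0,"ty": 0,"tz": -0.006,"yaw": 0},{"claw": 160,"tx": 0,"ty": 0,"tz": -0.006,"yaw": 0},{"claw": 160,"tx": 0,"ty": 0,"tz": -0.006,"yaw": 0},{"claw": 160,"tx": 0,"ty": 0,"tz": -0.006,"yaw": 0}]}}

```text
time: 41.85
position: [601.3, 34.4, 30.6]
tool_rot: [3.141, 0.0, 1.339]
contact_force: [-7.2, -0.5, 12.9]
opening: 44.1
```

Call:
{"api": "apply_moves", "payload": {"moves": [{"claw": 90,"tx": 0,"ty": 0,"tz": 0,"yaw": 0},{"claw": 90,"tx": 0,"ty": 0,"tz": 0,"yaw": 0},{"claw": 90,"tx": 0,"ty": 0,"tz": 0,"yaw": 0},{"claw": 90,"tx": 0,"ty": 0,"tz": 0,"yaw": 0},{"claw": 90,"tx": 0,"ty": 0,"tz": 0.03,"yaw": 0},{"claw": 90,"tx": 0,"ty": 0,"tz": 0.075,"yaw": 0},{"claw": 90,"tx": 0,"ty": 0,"tz": 0.12,"yaw": 0},{"claw": 60,"tx": -0.02,"ty": -0.03,"tz": 0.15,"yaw": 0.1},{"claw": 60,"tx": -0.05,"ty": -0.065,"tz": 0.15,"yaw": 0.24},{"claw": 60,"tx": -0.08,"ty": -0.1,"tz": 0.15,"yaw": 0.37}]}}

```text
time: 42.85
position: [520.8, -66.7, 179.8]
tool_rot: [3.139, 0.002, 1.716]
contact_force: [-0.3, -0.5, -0.5]
opening: 65.7
```

Call:
{"api": "apply_moves", "payload": {"moves": [{"claw": 60,"tx": -0.03,"ty": -0.035,"tz": 0,"yaw": 0},{"claw": 60,"tx": -0.055,"ty": -0.07,"tz": 0,"yaw": 0},{"claw": 60,"tx": -0.064,"ty": -0.092,"tz": 0,"yaw": 0},{"claw": 60,"tx": -0.064,"ty": -0.092,"tz": 0,"yaw": 0},{"claw": 60,"tx": -0.064,"ty": -0.092,"tz": 0,"yaw": 0},{"claw": 60,"tx": -0.064,"ty": -0.092,"tz": 0,"yaw": 0},{"claw": 60,"tx": -0.064,"ty": -0.092,"tz": 0,"yaw": 0},{"claw": 60,"tx": -0.064,"ty": -0.092,"tz": 0,"yaw": 0},{"claw": 60,"tx": -0.064,"ty": -0.092,"tz": 0,"yaw": 0},{"claw": 60,"tx": -0.064,"ty": -0.092,"tz": 0,"yaw": 0}]}}

```text
time: 43.85
position: [456.9, -157.3, 178.2]
tool_rot: [-3.142, -0.0, 1.709]
contact_force: [-0.7, -0.4, 0.4]
opening: 65.3
```

Run:
```python
from h import *
f=ctrl.grab_frame("wrist"); s=ctrl.observe(); print(s["position"],s["tool_rot"],s["joints"])
im=f["color"].copy(); a=.14;X=np.array([np.cos(a),np.sin(a)]);Y=np.array([-X[1],X[0]]); c=np.array([457.3,-157.3])
marks(im,f,[np.r_[c+i*22.5*X+j*21*Y,40] for i in(-1,1) for j in(-1,1)],True)
t=ctrl.grab_frame("top")["color"]
cv2.imwrite("pics/j.png",np.hstack([im[:320],cv2.resize(t[130:290,360:440],(160,320))]))
```

```text
[ 456.9 -157.4  178.2] [-3.1  0.   1.7] [-0.6 -0.   1.9 -0.   1.3 -0.7]
```

View pics/j.png

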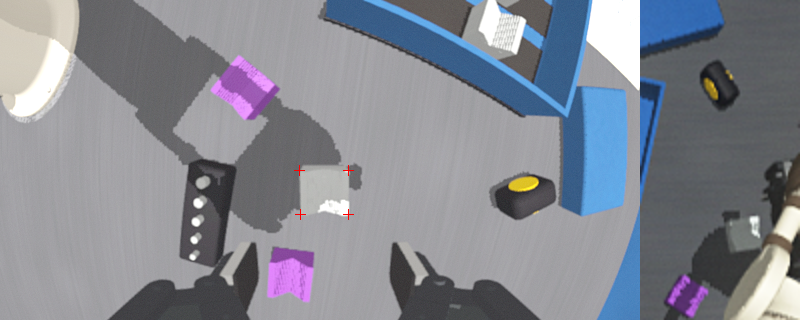

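Call:
{"api": "apply_moves", "payload": {"moves": [{"claw": 60,"tx": 0,"ty": 0,"tz": -0.04,"yaw": 0},{"claw": 60,"tx": 0,"ty": 0,"tz": -0.08,"yaw": 0},{"claw": 60,"tx": 0,"ty": 0,"tz": -0.12,"yaw": 0},{"claw": 60,"tx": 0,"ty": 0,"tz": -0.15,"yaw": 0},{"claw": 60,"tx": 0,"ty": 0,"tz": -0.167,"yaw": 0},{"claw": 60,"tx": 0,"ty": 0,"tz": -0.17,"yaw": 0},{"claw": 60,"tx": 0,"ty": 0,"tz": -0.17,"yaw": 0},{"claw": 160,"tx": 0,"ty": 0,"tz": -0.17,"yaw": 0},{"claw": 160,"tx": 0,"ty": 0,"tz": -0.17,"yaw": 0},{"claw": 160,"tx": 0,"ty": 0,"tz": -0.17,"yaw": 0}]}}

```text
time: 44.95
position: [458.1, -158.5, 9.9]
tool_rot: [3.139, 0.002, 1.709]
contact_force: [-0.6, 0.7, 7.1]
opening: 44.4
```

Call:
{"api": "apply_moves", "payload": {"moves": [{"claw": 160,"tx": 0,"ty": 0,"tz": 0,"yaw": 0},{"claw": 160,"tx": 0,"ty": 0,"tz": 0,"yaw": 0},{"claw": 160,"tx": 0,"ty": 0,"tz": 0,"yaw": 0},{"claw": 160,"tx": 0,"ty": 0,"tz": 0.02,"yaw": 0},{"claw": 160,"tx": 0,"ty": 0,"tz": 0.06,"yaw": 0},{"claw": 160,"tx": 0,"ty": 0,"tz": 0.1,"yaw": 0},{"claw": 160,"tx": 0,"ty": 0,"tz": 0.13,"yaw": -0.13},{"claw": 160,"tx": 0,"ty": 0,"tz": 0.14,"yaw": -0.26},{"claw": 160,"tx": 0,"ty": 0,"tz": 0.14,"yaw": -0.37},{"claw": 160,"tx": 0,"ty": 0,"tz": 0.14,"yaw": -0.37}]}}

```text
time: 45.95
position: [456.7, -157.4, 148.5]
tool_rot: [3.141, 0.0, 1.339]
contact_force: [-1.1, -0.3, -2.4]
opening: 44.5
```

Run:
```python
from h import *
f=ctrl.grab_frame("wrist"); s=ctrl.observe(); p=s["position"]; y=s["tool_rot"][2]; print(p,s["tool_rot"],s["opening"])
im=f["color"]; t=np.array([np.cos(y),np.sin(y)]); n=np.array([-t[1],t[0]])
u=proj(f,[np.r_[p[:2]+a*t+b*n,p[2]+31.5] for a in(-21,21) for b in (-22.5,22.5)],True); print(u)
# cheek column profile along tool x: far edge of the top face
for dx in (-46,46):
    col=cv2.cvtColor(im,cv2.COLOR_BGR2GRAY)[200:345,int(320+dx)].astype(int); print(dx,col[::1].tolist())
cv2.imwrite("pics/k.png",im)
```

```text
[ 456.4 -157.3  147.9] [-3.1 -0.   1.3] 44.263065739246294
[[373.1 325.2]
 [272.7 325.3]
 [380.2 239.4]
 [265.2 239.5]]
-46 [100, 102, 102, 104, 102, 103, 102, 102, 104, 102, 104, 100, 102, 99, 102, 100, 100, 99, 100, 103, 111, 121, 133, 146, 155, 163, 165, 167, 164, 166, 165, 165, 164, 165, 165, 163, 163, 164, 170, 178, 181, 182, 179, 181, 181, 180, 179, 181, 180, 181, 180, 183, 180, 182, 183, 182, 180, 181, 180, 182, 181, 180, 183, 181, 182, 182, 182, 182, 182, 183, 181, 182, 183, 183, 181, 182, 182, 182, 182, 180, 182, 182, 184, 183, 181, 183, 182, 181, 182, 184, 184, 181, 182, 182, 181, 182, 181, 182, 181, 180, 181, 180, 182, 181, 179, 179, 179, 182, 182, 185, 182, 181, 181, 180, 178, 180, 179, 179, 178, 176, 175, 177, 174, 171, 161, 159, 161, 158, 124, 77, 63, 62, 63, 64, 65, 66, 61, 60, 67, 66, 61, 62, 65, 63, 61]
46 [163, 162, 161, 162, 159, 160, 161, 161, 160, 163, 164, 163, 164, 164, 164, 161, 164, 164, 163, 165, 162, 163, 165, 165, 162, 164, 164, 165, 166, 166, 166, 165, 163, 165, 165, 164, 164, 163, 171, 180, 183, 181, 182, 182, 180, 183, 181, 179, 182, 183, 181, 180, 182, 181, 180, 182, 182, 182, 181, 183, 180, 181, 182, 182, 181, 182, 182, 184, 182, 184, 180, 180, 183, 181, 183, 182, 180, 182, 181, 183, 182, 182, 184, 182, 181, 182, 182, 182, 181, 182, 181, 182, 183, 180, 181, 180, 181, 180, 182, 181, 181, 181, 182, 181, 180, 180, 181, 182, 180, 181, 181, 180, 179, 182, 180, 180, 180, 181, 180, 179, 181, 181, 180, 177, 170, 163, 160, 160, 144, 90, 61, 65, 63, 64, 66, 64, 66, 59, 64, 61, 66, 64, 67, 66, 65]
```

Call:
{"api": "apply_moves", "payload": {"moves": [{"claw": 160,"tx": 0.016,"ty": 0.04,"tz": 0,"yaw": 0},{"claw": 160,"tx": 0.032,"ty": 0.085,"tz": 0,"yaw": 0},{"claw": 160,"tx": 0.048,"ty": 0.13,"tz": 0,"yaw": 0},{"claw": 160,"tx": 0.064,"ty": 0.17,"tz": 0,"yaw": 0},{"claw": 160,"tx": 0.0785,"ty": 0.2,"tz": 0,"yaw": 0},{"claw": 160,"tx": 0.0785,"ty": 0.2075,"tz": 0,"yaw": 0},{"claw": 160,"tx": 0.0785,"ty": 0.2075,"tz": 0,"yaw": 0},{"claw": 160,"tx": 0.0785,"ty": 0.2075,"tz": -0.02,"yaw": 0},{"claw": 160,"tx": 0.0785,"ty": 0.2075,"tz": -0.04,"yaw": 0},{"claw": 160,"tx": 0.0785,"ty": 0.2075,"tz": -0.05,"yaw": 0}]}}

```text
time: 47.0
position: [533.4, 48.7, 96.0]
tool_rot: [-3.138, 0.001, 1.338]
contact_force: [-0.5, -0.1, -2.8]
opening: 44.0
```

Call:
{"api": "apply_moves", "payload": {"moves": [{"claw": 160,"tx": 0,"ty": 0,"tz": 0,"yaw": 0},{"claw": 160,"tx": 0,"ty": 0,"tz": 0,"yaw": 0},{"claw": 160,"tx": 0,"ty": 0,"tz": 0,"yaw": 0},{"claw": 160,"tx": 0,"ty": 0,"tz": 0,"yaw": 0},{"claw": 160,"tx": 0,"ty": 0,"tz": 0,"yaw": 0},{"claw": 160,"tx": 0,"ty": 0,"tz": 0,"yaw": 0},{"claw": 160,"tx": 0,"ty": 0,"tz": 0,"yaw": 0},{"claw": 160,"tx": 0,"ty": 0,"tz": 0,"yaw": 0},{"claw": 160,"tx": 0,"ty": 0,"tz": 0,"yaw": 0},{"claw": 160,"tx": 0,"ty": 0,"tz": 0,"yaw": 0}]}}

```text
time: 48.0
position: [535.3, 49.9, 98.2]
tool_rot: [-3.142, 0.0, 1.339]
contact_force: [-0.1, -0.6, -3.0]
opening: 44.5
```

Call:
{"api": "apply_moves", "payload": {"moves": [{"claw": 160,"tx": -0.001,"ty": 0,"tz": -0.015,"yaw": 0},{"claw": 160,"tx": -0.001,"ty": 0,"tz": -0.03,"yaw": 0},{"claw": 160,"tx": -0.001,"ty": 0,"tz": -0.045,"yaw": 0},{"claw": 160,"tx": -0.001,"ty": 0,"tz": -0.056,"yaw": 0},{"claw": 160,"tx": -0.001,"ty": 0,"tz": -0.063,"yaw": 0},{"claw": 160,"tx": -0.001,"ty": 0,"tz": -0.066,"yaw": 0},{"claw": 160,"tx": -0.001,"ty": 0,"tz": -0.068,"yaw": 0},{"claw": 160,"tx": -0.001,"ty": 0,"tz": -0.069,"yaw": 0},{"claw": 160,"tx": -0.001,"ty": 0,"tz": -0.069,"yaw": 0},{"claw": 160,"tx": -0.001,"ty": 0,"tz": -0.069,"yaw": 0}]}}

```text
time: 49.0
position: [534.9, 49.8, 29.9]
tool_rot: [3.14, -0.0, 1.339]
contact_force: [-1.8, 0.2, 1.6]
opening: 44.1
```

Call:
{"api": "apply_moves", "payload": {"moves": [{"claw": 92,"tx": 0,"ty": 0,"tz": 0,"yaw": 0},{"claw": 92,"tx": 0,"ty": 0,"tz": 0,"yaw": 0},{"claw": 92,"tx": 0,"ty": 0,"tz": 0,"yaw": 0},{"claw": 92,"tx": 0,"ty": 0,"tz": 0,"yaw": 0},{"claw": 92,"tx": 0,"ty": 0,"tz": 0.03,"yaw": 0},{"claw": 92,"tx": 0,"ty": 0,"tz": 0.075,"yaw": 0},{"claw": 92,"tx": 0,"ty": 0,"tz": 0.12,"yaw": 0},{"claw": 92,"tx": 0,"ty": -0.02,"tz": 0.165,"yaw": 0},{"claw": 92,"tx": 0,"ty": -0.06,"tz": 0.19,"yaw": 0},{"claw": 92,"tx": 0,"ty": -0.1,"tz": 0.2,"yaw": 0}]}}

```text
time: 50.0
position: [536.0, -51.3, 233.5]
tool_rot: [3.134, 0.001, 1.341]
contact_force: [0.5, -0.0, 0.4]
opening: 54.5
```

Call:
{"api": "apply_moves", "payload": {"moves": [{"claw": 92,"tx": 0,"ty": -0.04,"tz": 0.02,"yaw": 0},{"claw": 92,"tx": 0,"ty": -0.07,"tz": 0.03,"yaw": 0},{"claw": 92,"tx": 0,"ty": -0.08,"tz": 0.03,"yaw": 0},{"claw": 92,"tx": 0,"ty": -0.08,"tz": 0.03,"yaw": 0},{"claw": 92,"tx": 0,"ty": -0.08,"tz": 0.03,"yaw": 0},{"claw": 92,"tx": 0,"ty": -0.08,"tz": 0.03,"yaw": 0},{"claw": 92,"tx": 0,"ty": -0.08,"tz": 0.03,"yaw": 0},{"claw": 92,"tx": 0,"ty": -0.08,"tz": 0.03,"yaw": 0},{"claw": 92,"tx": 0,"ty": -0.08,"tz": 0.03,"yaw": 0},{"claw": 92,"tx": 0,"ty": -0.08,"tz": 0.03,"yaw": 0}]}}

```text
time: 51.0
position: [534.3, -129.8, 259.2]
tool_rot: [-3.142, -0.0, 1.339]
contact_force: [0.3, 0.8, 0.5]
opening: 54.4
```

Run:
```python
from h import *
f=ctrl.grab_frame("wrist"); t=ctrl.grab_frame("top"); d=ctrl.grab_frame("side"); print(ctrl.observe()["position"])
im=f["color"]; 
pts=[]
for x,y,z in [(29,17.5,80),(-29,17.5,80)]: pts+=[ch(x+i*24,y+j*22,z) for i in(-1,1) for j in (-1,1)]
for x in (34.9,-33.9): pts+=[ch(x+i*22.5,-50.5+j*21,60) for i in(-1,1) for j in (-1,1)]
marks(im,f,pts,True); ti=t["color"]; di=d["color"]
marks(di,d,[ch(-164.5,90.9,205.7)],False)
cv2.imwrite("pics/l.png",np.vstack([im[:260],np.hstack([cv2.resize(ti[130:310,240:520],(380,244)),cv2.resize(di[110:270,230:400],(260,244))])]))
```

```text
[ 534.3 -130.1  259.2]
```

View pics/l.png

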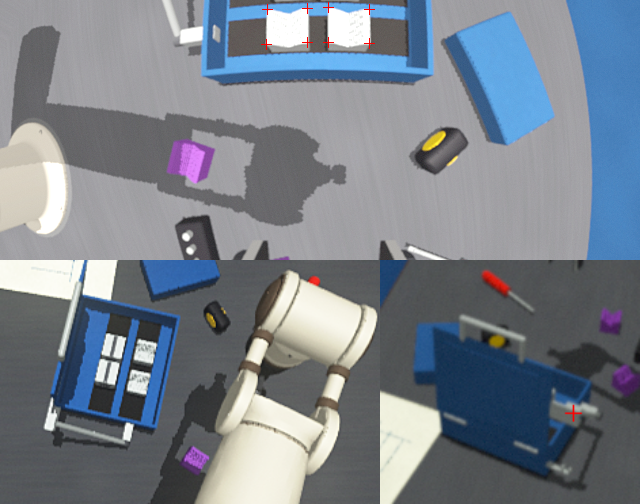

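Run:
```python
from h import *
t=ctrl.grab_frame("top"); hsv=cv2.cvtColor(t["color"],cv2.COLOR_BGR2HSV); m=cv2.inRange(hsv,(0,0,150),(180,60,255))
k=np.zeros_like(m); k[170:245,303:362]=255; m=cv2.morphologyEx(m&k,cv2.MORPH_CLOSE,np.ones((3,3)))
for c in cv2.findContours(m,cv2.RETR_EXTERNAL,cv2.CHAIN_APPROX_NONE)[0]:
    if cv2.contourArea(c)<60: continue
    for z in (60,80):
        o,s,a=rect(plane(t,c[:,0],z)); d=o-C; print(z,"chest xy",d[0]*np.cos(A)+d[1]*np.sin(A),-d[0]*np.sin(A)+d[1]*np.cos(A),s,"angle err",(a-np.degrees(A)+45)%90-45)
```

```text
60 chest xy -32.10898565739776 -51.674244809861904 [42.1 47.3] angle err 0.18732757310931447
80 chest xy -35.247069571005206 -51.00956618142702 [41.4 46.5] angle err 0.18730468492572072
60 chest xy 36.415225283088745 -51.256103868527205 [41.9 47.9] angle err -1.284886172007873
80 chest xy 32.07418695496871 -50.59881403224165 [41.2 47. ] angle err -1.2848938014024043
60 chest xy 2.8852860344027174 17.98277484987165 [ 43.5 107.4] angle err -0.521031191539123
80 chest xy -0.867072146491819 17.424658714555186 [ 42.7 105.5] angle err -0.5210388209336543
```

Every block is within about 1 mm of its strip's centre line and within about 1.3° of square, so I'm handing in.

```bash
python3 -c "
from bench import ctrl
print(ctrl.close_job())"
```

```text
the job is handed in; nothing more can be done
None
```

The chest is open with its lid held on the prop rod. All four blocks found on the table are put away: two set-up blocks and two V-blocks. The job is handed in at about 51 s of robot time; no verdict was reported.

- **Lid and rod:** I threw the lid back, swung the rod up to its stop and brought the lid forward onto it. In the last side view the rod's tip sits at its predicted seat and the lid stays open.
- **Set-up blocks:** They stand on the hinge-side strip about 10 mm apart. Their row is within 0.5 mm of the strip's centre line and about 0.5° off square.
- **V-blocks:** They stand groove up on the other strip about 23 mm apart. They are within about 1 mm of the centre line and at most 1.3° off square.
- **Other things:** I did not touch the bystanders or the purple look-alikes, and saw none of them moved. In the last pictures the arm or the frame edge hid part of the table.
- **Firm contacts:** Three contacts were firmer than planned, all within the limits. Closing on the handle briefly gave about 44 N at the wrist, lifting the lid about 35 N, and setting down the first set-up block about 34 N on the floor.

No check failed. I saw no V-block knocked aside during the run.

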